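Sort the bench: jars, bottle and bungs to their places

TASK

Tidy up the lab bench: stand the two squat sample jars in the grey two-bay carrier, one in each bay, stand the slim amber bottle in the square metal holder, and stand both rubber bungs, wide end down, in the round steel dish. Set the glass down gently, without dropping it or tipping it over, and leave the beaker and the yellow tube rack where they are. Finish with everything upright, let go and at rest.

Things in the scene. Friction and masses are not known exactly. Their poses are not given: they have to be found in the camera images.
- jar_a: Squat clear-glass sample jar, pale contents, flat black screw cap (fixed on), standing upright and loose. Round, 52 mm diameter from foot to cap, 66 mm tall; the cap is the top 22 mm (height 44 to 66 mm). About 130 g. Origin: centre of the underside; z up the jar. The two jars are alike and interchangeable.
- jar_b: Squat clear-glass sample jar, pale contents, flat black screw cap (fixed on), standing upright and loose. Round, 52 mm diameter from foot to cap, 66 mm tall; the cap is the top 22 mm (height 44 to 66 mm). About 130 g. Origin: centre of the underside; z up the jar. The two jars are alike and interchangeable.
- bottle: Slim amber-glass bottle with a tall white screw cap (fixed on), standing upright and loose. Body 44 mm diameter up to 54 mm, a sloping shoulder up to 70 mm, then the cap, 32 mm diameter, from 70 to 100 mm height; 100 mm tall in all. About 140 g. Origin: centre of the underside; z up.
- bung_a: Black rubber bung (solid stopper), standing loose on its wide end. Round and slightly tapered: 34 mm diameter at the foot, about 30 mm at the top, 40 mm tall. About 35 g. Origin: centre of the underside (wide end); z up. The two bungs are alike and interchangeable.
- bung_b: Black rubber bung (solid stopper), standing loose on its wide end. Round and slightly tapered: 34 mm diameter at the foot, about 30 mm at the top, 40 mm tall. About 35 g. Origin: centre of the underside (wide end); z up. The two bungs are alike and interchangeable.
- carrier: Grey plastic open-topped carrier fixed to the bench, 82 mm along its x, 160 mm along its y, 25 mm tall, walls and floor 4 mm thick. A wall across the middle (at y = 0, as tall as the rim) makes two bays side by side along its y, each about 74 x 74 mm inside and 21 mm deep; bay centres at y = +39 and -39 mm. Origin: centre of the underside; z up; inner floor at z = 4 mm.
- stand: Square bare-metal open-topped bottle holder fixed to the bench, 74 x 74 mm outside, 66 x 66 mm inside, 30 mm tall, walls and floor 4 mm thick. Origin: centre of the underside; z up; x and y along its sides; inner floor at z = 4 mm.
- dish: Shallow round steel dish fixed to the bench, 124 mm across the rim, about 114 mm across the flat inner floor, 12 mm tall, floor 4 mm thick. Both bungs go in it, side by side. Origin: centre of the underside; z up.
- beaker: Bystander: empty clear-glass beaker, loose, 68 mm across the rim, 85 mm tall. Origin: centre of the underside. Leave it alone.
- rack: Bystander: yellow tube rack with capped tubes, loose, 160 mm along its x, 90 mm along its y, 83 mm tall to the tube caps. Origin: centre of the underside. Leave it alone.
There are look-alikes about, which are no part of the job. Of the things like the bottle, leave any that is purple; of the rest the larger one is meant. Leave any purple look-alike of the jar_a alone.

How it is judged:
By the outcome, as a careful person would: the job done as asked, in the order asked, and still so for the second after the job is handed in, with the robot touching nothing.
It also fails if it takes over 144 s, if anything falls off the work surface, if the arm or the gripper's body presses on something with over 40 N, if the wrist force passes 120 N, or if a joint passes its speed limit or range.

ROBOT

A 6-joint arm with a two-finger parallel gripper is mounted at the origin on the work surface. World frame = base frame: x ahead of the robot, y to its left, z up, the work surface at z = 0. Lengths are in m, angles in degrees, forces in N, time in s.
With the tool pointing down it reaches from about 0.375 to 0.9 m from the base axis. Payload 3.1 kg.
Tool frame: the origin (TCP) lies on the centre line of the jaws, within the pads' length; the fingertips stand 8 mm ahead of it and the grasp point (between the pads) lies 11 mm behind it; z points along the fingers, y is the direction in which the jaws open and shut (so a half turn about z gives the same grasp; the last joint's range is limited). The gripper opens to 87 mm and grips with 3 to 60 N. Pads are 19 mm wide; open, the fingers measure 117 mm over their backs; the gripper's body (75 mm by 190 mm) begins 51 mm behind the grasp point.
Start: joints at [61.392, 30.224, 82.088, -0, 67.689, -10.227], TCP at [0.197, 0.593, 0.203] pointing down, gripper open.
Joint ranges: [-176.69, 176.69], [-43.24, 126.21], [12.49, 139.97], [-82, 262], [0, 151.66], [-163.58, 163.58]. Speed limits (degrees/s): [159.86, 159.86, 180, 180, 180, 180].

INTERFACE

Orientations are given as a 3x3 rotation matrix whose columns are the frame's x, y, z axes.
In Python, from rig import * gives the robot as it stands. The module is installed in compiled form; this text tells all that it offers.
- The arm moves only by the tool arm_command, never from a script. Its argument "commands" is a list of rows, each an object with "translation": the shift along the tool's x, y, z scaled (see below), a list of three; "dr": the turn, a rotation vector about the tool's x, y, z scaled (see below), a list of three; "jaw": the closure, from 0 (fully open) to 1 (shut). In form: [{"translation": [x, y, z], "dr": [ax, ay, az], "jaw": jaw}, ...]. A call has 1 to 12 rows; each row shifts and turns the commanded pose from where the row before left it, along the tool's axes as they then stand; what a row does not reach is not made up. The controller multiplies each number of a shift by 25 mm and each number of a turn by 6 degrees. A row lasts 1/12 s, in which the tool goes at most 41.7 mm and 7.16 degrees, less where a joint would pass 70% of its speed; a pose out of reach is approached as far as the arm can. A call with a number of a shift or a turn outside -1 to 1 is refused whole. A call with a gripper value outside its range is refused whole. The fingers move at their own pace and stop on an object; the grip force is fixed at half the most. Time passes only in rows, so rows that do not move let the fingers close. It gives the time, the measured TCP pose, the force and the opening at its end, in the units of the state.
- read_state(): the state, without advancing time (a new reading comes with each control period).
- capture(name): name is "side" or "top"; returns (picture, depth): 384x512x3 uint8, red, green, blue; 384x512 float32, m along the optical axis (not along the pixel's ray), 0 where there is no reading.
- camera_model(name): a dict with "intrinsics" (3x3 intrinsics, pixels), "pose" (4x4, takes a point from camera to world coordinates). Camera axes: x right, y down, z forward; pixel columns grow to the right and rows downward; lengths in m; the calibration is good to about 2 mm. A picture is of the moment at which its call begins. camera_model takes no time and is no camera call.
- hand_in(): hands the job in, once; it reports no verdict.
The state is a dict: "time_s": time; "joint_positions": joint angles; "qvel": joint speeds; "tau": joint torques, N m; "position": TCP position; "tcp_rot": TCP orientation; "force": force on the tool from outside, world axes, zero at the start; "moment": the same for the moment, N m; "opening": opening from 0.0 (shut) to 1.0 (fully open).
Only numpy, scipy, OpenCV 4.12 (cv2) and the standard library are available. Lean on these libraries where they do the work, as an engineer would, in place of code of your own. Each camera call takes 0.05 s, during which the arm holds its last target.

## Working session

There is one attempt and no reset: what is moved stays moved. The work goes in short steps, Python scripts to look and compute and a tool call to move; the robot and the scene stay as the last step left them, time stands still between calls to the robot, and variables do not carry over. Pictures are saved under pics/ and viewed, and the job is handed in when it is done.

Besides the shell and the picture viewer there is one more tool, called after "Request:" as name(argument=value, ...) on one line, values as JSON. arm_command: Moves the arm, as the interface text tells. Its arguments: {"type":"object","properties":{"commands":{"type":"array"}},"required":["commands"]}

```bash
mkdir -p pics
python3 - <<'E'
from rig import *
import cv2,numpy as np
s=read_state();print(s)
for n in("side","top"):
    p,d=capture(n);cv2.imwrite(f"pics/{n}0.png",p[:,:,::-1]);np.save(f"pics/{n}0.npy",d)
    m=camera_model(n);print(n,np.round(m["intrinsics"],2),np.round(m["pose"],4))
E
```

```text
{'time_s': 0.0, 'joint_positions': array([ 6.13904217e+01,  3.02793262e+01,  8.21555939e+01, -1.89139308e-03,
        6.76897404e+01, -1.02281333e+01]), 'qvel': array([ 0.00080201, -0.01605546,  0.02325427,  0.06328568,  0.06658568,
        0.00692937]), 'tau': array([-2.14448919e-03, -4.40050507e+01, -1.76587039e+01,  6.31278008e-02,
        5.84459945e-02, -1.73718490e-04]), 'position': array([0.19670348, 0.59242641, 0.20247222]), 'tcp_rot': array([[-9.48981965e-01,  3.15328718e-01, -1.01501428e-03],
       [ 3.15330150e-01,  9.48980080e-01, -1.92470670e-03],
       [ 3.56313040e-04, -2.14657655e-03, -9.99997633e-01]]), 'force': array([-0.77523743, -0.54302454, -0.57122838]), 'moment': array([-5.76050573e-05,  1.67065653e-02,  3.21715537e-02]), 'opening': 1.0014029633022106}
side [[398.04   0.   257.09]
 [  0.   398.04 191.42]
 [  0.     0.     1.  ]] [[ 0.9825 -0.1511  0.1091  0.3461]
 [-0.1854 -0.7317  0.6559 -0.8013]
 [-0.0193 -0.6646 -0.7469  0.9243]
 [ 0.      0.      0.      1.    ]]
top [[443.72   0.   254.09]
 [  0.   443.72 204.77]
 [  0.     0.     1.  ]] [[ 5.9000e-03 -9.9810e-01  6.1800e-02  4.0340e-01]
 [-1.0000e+00 -5.8000e-03  1.2000e-03  1.0900e-02]
 [-8.0000e-04 -6.1800e-02 -9.9810e-01  1.2736e+00]
 [ 0.0000e+00  0.0000e+00  0.0000e+00  1.0000e+00]]
```

View pics/side0.png

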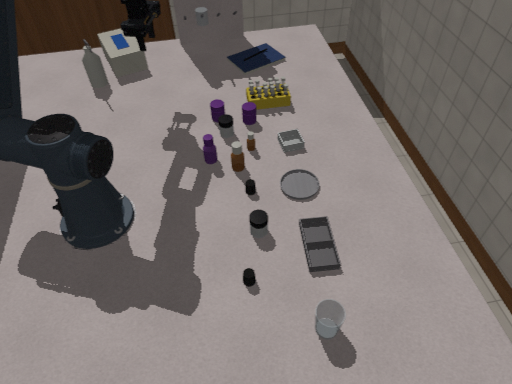

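View pics/top0.png

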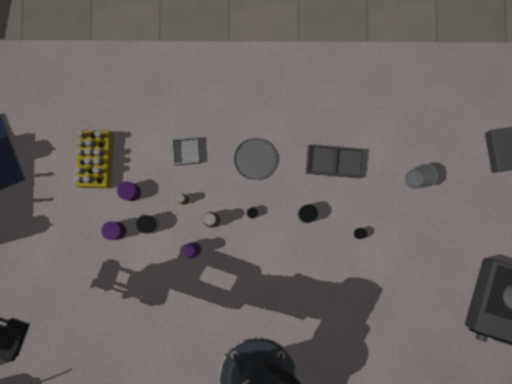

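The side view shows:
- Jars at (258,222) and (226,124), the second with purple jars at (218,110) and (249,113).
- Large amber bottle at (237,157), with a small amber one at (251,142) and a purple one at (210,150).
- Bungs at (250,187) and (249,277).
- Dish (300,184), stand (290,140), carrier (319,244).

The top view shows the same things. Next I'll measure them.

```bash
cat > h.py <<'E'
from rig import *
import cv2,numpy as np
def ray(n,u,v,z):
    m=camera_model(n);K=m["intrinsics"];T=m["pose"]
    d=T[:3,:3]@np.linalg.solve(K,[u,v,1.]);o=T[:3,3]
    return (o+d*(z-o[2])/d[2])
def proj(n,P):
    m=camera_model(n);T=m["pose"];c=T[:3,:3].T@(np.array(P)-T[:3,3]);q=m["intrinsics"]@c;return q[:2]/q[2]
def gam(p,g=.5): return (255*(p/255.)**g).astype(np.uint8)
def save(p,name,box,k):
    x0,y0,x1,y1=box;cv2.imwrite("pics/"+name,cv2.resize(gam(p[y0:y1,x0:x1]),None,fx=k,fy=k,interpolation=cv2.INTER_CUBIC))
E
python3 - <<'E'
from h import *
t=cv2.imread("pics/top0.png");s=cv2.imread("pics/side0.png")
save(t,"t1.png",(70,110,270,260),4);save(t,"t2.png",(230,110,430,260),4)
save(s,"s1.png",(180,70,340,190),5);save(s,"s2.png",(220,170,380,290),5)
E
```

```text
(no output)
```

View pics/t1.png

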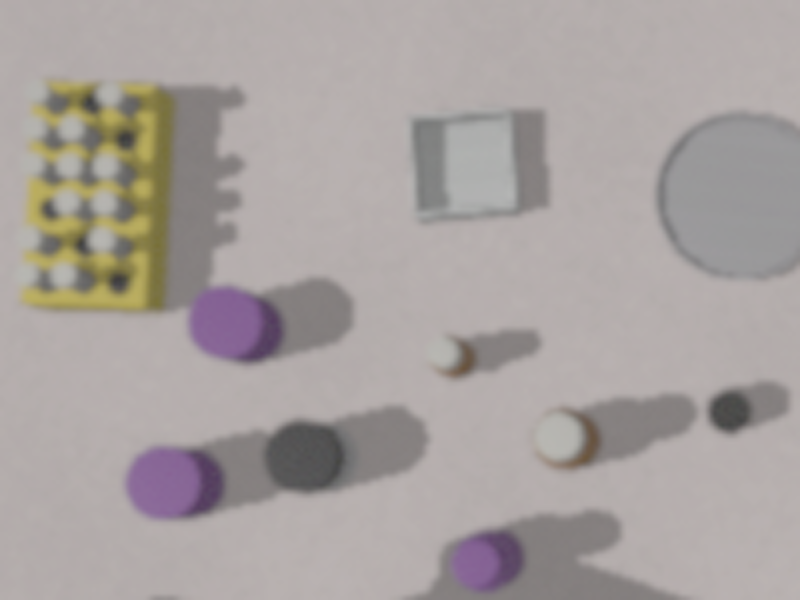

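View pics/t2.png

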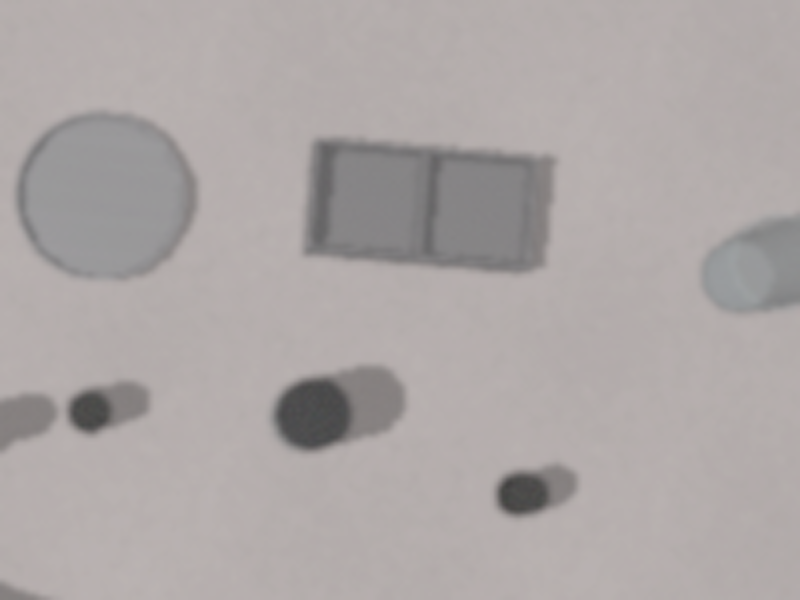

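View pics/s1.png

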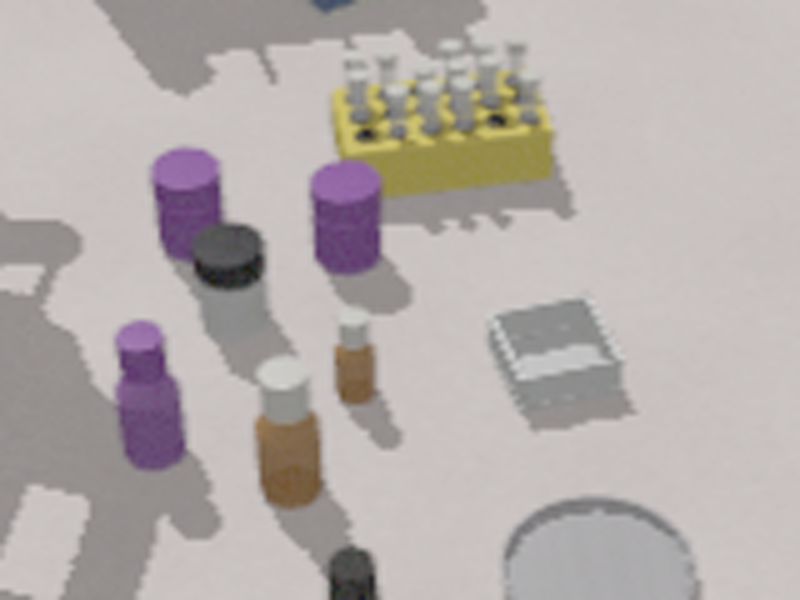

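View pics/s2.png

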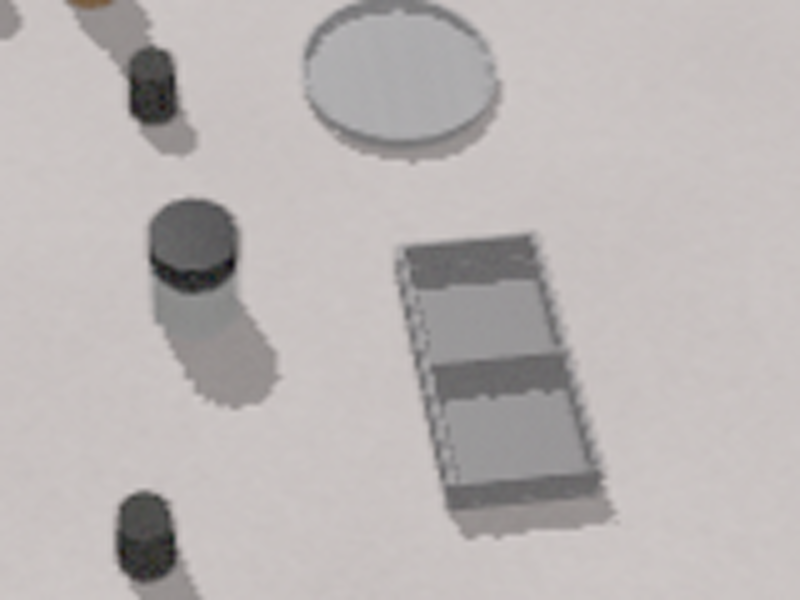

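```bash
cat >> h.py <<'E'
def cloud(n,d):
    m=camera_model(n);K=m["intrinsics"];T=m["pose"];v,u=np.mgrid[:384,:512]
    P=np.stack([(u-K[0,2])/K[0,0]*d,(v-K[1,2])/K[1,1]*d,d],-1);return P@T[:3,:3].T+T[:3,3]
def tops(n,d,z,tol=.012,box=(-.6,.6),amin=10):
    W=cloud(n,d);m=((abs(W[...,2]-z)<tol)&(d>0)).astype(np.uint8)
    k,l,st,c=cv2.connectedComponentsWithStats(m,connectivity=4)
    for i in range(1,k):
        if st[i,4]>=amin:
            q=W[l==i];(cc,r)=cv2.minEnclosingCircle(q[:,:2].astype(np.float32))
            if -.8<q[0,1]<.8 and .3<q[0,0]<.95: print(n,z,np.round(c[i]),st[i,4],"mean",np.round(q.mean(0),4),"circ",np.round(cc,4),round(r,4))
E
python3 - <<'E'
from h import *
for n in("top","side"):
    d=np.load(f"pics/{n}0.npy")
    print((d>0).mean())
    for z,t in((.066,.006),(.1,.006),(.04,.006)): tops(n,d,z,t)
# rims in top crop
a=lambda x,y,ox:(x/4+ox-.375,y/4+110-.375)
for nm,ox,z,pts in(("stand",70,.03,[(414,118),(514,111),(519,212),(420,218)]),("carrier",230,.025,[(316,140),(552,156),(545,269),(305,254)]),("dish",230,.012,[(105,111),(105,280),(17,195),(197,195)])):
    R=np.array([ray("top",*a(*p,ox),z) for p in pts]);print(nm,np.round(R[:,:2],4).tolist(),np.round(R.mean(0),4),np.round(np.linalg.norm(R-np.roll(R,-1,0),axis=1),4))
b=lambda x,y,ox,oy:(x/5+ox-.4,y/5+oy-.4)
for nm,o,z,pts in(("stand",(180,70),.03,[(490,320),(588,298),(622,360),(520,388)]),("carrier",(220,170),.025,[(396,247),(537,235),(603,480),(447,492)]),("dish",(220,170),.012,[(400,0),(400,143),(303,70),(498,75)])):
    R=np.array([ray("side",*b(*p,*o),z) for p in pts]);print(nm,np.round(R[:,:2],4).tolist(),np.round(R.mean(0),4),np.round(np.linalg.norm(R-np.roll(R,-1,0),axis=1),4))
E
```

```text
0.9958648681640625
top 0.066 [ 92. 144.] 11 mean [0.6438 0.4603 0.0663] circ [0.646  0.4636] 0.0069
top 0.066 [ 91. 161.] 10 mean [0.5947 0.4604 0.0665] circ [0.5956 0.4625] 0.0062
top 0.066 [427. 166.] 20 mean [ 0.5861 -0.4601  0.0659] circ [ 0.5847 -0.457 ] 0.0167
top 0.066 [432. 177.] 34 mean [ 0.5579 -0.475   0.0664] circ [ 0.5569 -0.4705] 0.0199
top 0.066 [412. 179.] 13 mean [ 0.551  -0.4186  0.0673] circ [ 0.5523 -0.4195] 0.013
top 0.066 [126. 190.] 279 mean [0.5171 0.3621 0.0659] circ [0.5176 0.362 ] 0.026
top 0.066 [180. 197.] 49 mean [0.4973 0.2133 0.067 ] circ [0.4972 0.2132] 0.0104
top 0.066 [309. 213.] 277 mean [ 0.4577 -0.1365  0.0662] circ [ 0.4578 -0.137 ] 0.0261
top 0.066 [145. 223.] 286 mean [0.4256 0.3077 0.0659] circ [0.4255 0.3084] 0.0264
top 0.066 [111. 230.] 287 mean [0.4073 0.4011 0.0661] circ [0.4068 0.4022] 0.0264
top 0.066 [195. 248.] 26 mean [0.3585 0.1716 0.0634] circ [0.3583 0.1751] 0.0171
top 0.066 [493. 310.] 992 mean [ 0.1999 -0.6296  0.0679] circ [ 0.2254 -0.6576] 0.1103
top 0.1 [209. 218.] 116 mean [0.4391 0.1302 0.0995] circ [0.4392 0.1303] 0.016
to
[... 3728 characters left out ...]
0.071  0.0723 0.07   0.0716]
carrier [[0.653, -0.1417], [0.6424, -0.3092], [0.5617, -0.3035], [0.5714, -0.1337]] [ 0.6071 -0.222   0.025 ] [0.1679 0.081  0.17   0.082 ]
dish [[0.6757, 0.0084], [0.5536, 0.0077], [0.6145, 0.0711], [0.6152, -0.0579]] [0.6148 0.0073 0.012 ] [0.1222 0.0879 0.129  0.0898]
stand [[0.5955, 0.2321], [0.6673, 0.2409], [0.6734, 0.1731], [0.5998, 0.16]] [0.634  0.2015 0.03  ] [0.0724 0.068  0.0748 0.0722]
carrier [[0.5741, -0.1387], [0.6549, -0.1463], [0.6401, -0.307], [0.5594, -0.298]] [ 0.6071 -0.2225  0.025 ] [0.0812 0.1613 0.0812 0.16  ]
dish [[0.6307, 0.0645], [0.5998, -0.053], [0.556, 0.0173], [0.6734, -0.0113]] [0.6149 0.0044 0.012 ] [0.1215 0.0828 0.1209 0.087 ]
```

Request:
arm_command(commands=[{"translation":[0,0,0],"dr":[0,0,0.5],"jaw":0},{"translation":[0,0,0],"dr":[0,0,1],"jaw":0},{"translation":[0,0,0],"dr":[0,0,1],"jaw":0},{"translation":[0,0,0],"dr":[0,0,1],"jaw":0},{"translation":[0,0,0],"dr":[0,0,1],"jaw":0},{"translation":[0,0,0],"dr":[0,0,1],"jaw":0},{"translation":[0,0,0],"dr":[0,0,1],"jaw":0},{"translation":[0,0,0],"dr":[0,0,1],"jaw":0},{"translation":[0,0,0],"dr":[0,0,1],"jaw":0},{"translation":[0,0,0],"dr":[0,0,1],"jaw":0},{"translation":[0,0,0],"dr":[0,0,1],"jaw":0},{"translation":[0,0,0],"dr":[0,0,1],"jaw":0}])

```text
time_s: 1.1
position: [0.1968, 0.5927, 0.2029]
tcp_rot: [[-0.041, 0.999, -0.001], [0.999, 0.041, -0.001], [-0.001, -0.001, -1.0]]
force: [0.4, 0.3, -0.3]
opening: 0.999
```

Request:
arm_command(commands=[{"translation":[0,0,0],"dr":[0,0,1],"jaw":0},{"translation":[0,0,0],"dr":[0,0,0.3],"jaw":0},{"translation":[0,0,0],"dr":[0,0,0],"jaw":0},{"translation":[0,0,0],"dr":[0,0,0],"jaw":0}])

```text
time_s: 1.43
position: [0.1969, 0.5928, 0.203]
tcp_rot: [[0.089, 0.996, -0.0], [0.996, -0.089, -0.001], [-0.001, -0.0, -1.0]]
force: [-0.9, 0.1, 0.4]
opening: 0.998
```

```bash
cat >> h.py <<'E'
def go(x,y,z):
    s=read_state();R=s["tcp_rot"];p=s["position"]
    print("t",round(s["time_s"],2),"pos",np.round(p,4),"yaw",round(np.degrees(np.arctan2(R[1,1],R[0,1])),2),"F",np.round(s["force"],1),"op",round(s["opening"],3))
    print("units",np.round(R.T@(np.array([x,y,z])-p)/.025,3))
E
python3 -c "
from h import *
go(.426,.307,.203)
go(.426,.307,.044)
go(.4578,-.137,.203)"
```

```text
t 1.43 pos [0.1969 0.5928 0.203 ] yaw -5.12 F [-0.9  0.1  0.4] op 0.998
units [-1.0569e+01  1.0148e+01  6.0000e-03]
t 1.43 pos [0.1969 0.5928 0.203 ] yaw -5.12 F [-0.9  0.1  0.4] op 0.998
units [-10.563  10.151   6.366]
t 1.43 pos [0.1969 0.5928 0.203 ] yaw -5.12 F [-0.9  0.1  0.4] op 0.998
units [-2.8144e+01  1.3000e+01  2.1000e-02]
```

Request:
arm_command(commands=[{"translation":[-0.5,0.5,0],"dr":[0,0,0],"jaw":0},{"translation":[-1,1,0],"dr":[0,0,0],"jaw":0},{"translation":[-1,1,0],"dr":[0,0,0],"jaw":0},{"translation":[-1,1,0],"dr":[0,0,0],"jaw":0},{"translation":[-1,1,0],"dr":[0,0,0],"jaw":0},{"translation":[-1,1,0],"dr":[0,0,0],"jaw":0},{"translation":[-1,1,0],"dr":[0,0,0],"jaw":0},{"translation":[-1,1,0],"dr":[0,0,0],"jaw":0},{"translation":[-1,1,0],"dr":[0,0,0],"jaw":0},{"translation":[-1,0.9,0],"dr":[0,0,0],"jaw":0},{"translation":[-0.7,0.5,0],"dr":[0,0,0],"jaw":0},{"translation":[-0.36,0.25,0],"dr":[0,0,0],"jaw":0}])

```text
time_s: 2.43
position: [0.4276, 0.305, 0.2034]
tcp_rot: [[0.092, 0.996, 0.0], [0.996, -0.092, -0.001], [-0.001, 0.001, -1.0]]
force: [0.4, 0.1, -0.0]
opening: 1.0
```

Request:
arm_command(commands=[{"translation":[0,0,0.5],"dr":[0,0,0],"jaw":0},{"translation":[0,0,1],"dr":[0,0,0],"jaw":0},{"translation":[0,0,1],"dr":[0,0,0],"jaw":0},{"translation":[0,0,0.7],"dr":[0,0,0],"jaw":0},{"translation":[0,0,0],"dr":[0,0,0],"jaw":0}])

```text
time_s: 2.85
position: [0.4228, 0.3065, 0.1202]
tcp_rot: [[0.089, 0.996, -0.008], [0.996, -0.089, -0.003], [-0.004, -0.007, -1.0]]
force: [-0.8, -0.8, 0.1]
opening: 1.0
```

Run:
```python
from h import *
go(.426,.307,.044)
t,d=capture("top");s,_=capture("side")
save(s[:,:,::-1],"s3.png",(170,60,310,165),5)
print(proj("side",[.426,.307,.066]))
```

```text
t 2.85 pos [0.4228 0.3065 0.1202] yaw -5.13 F [-0.8 -0.8  0.1] op 1.0
units [0.042 0.149 3.048]
[225.18459477 118.39053988]
```

View pics/s3.png

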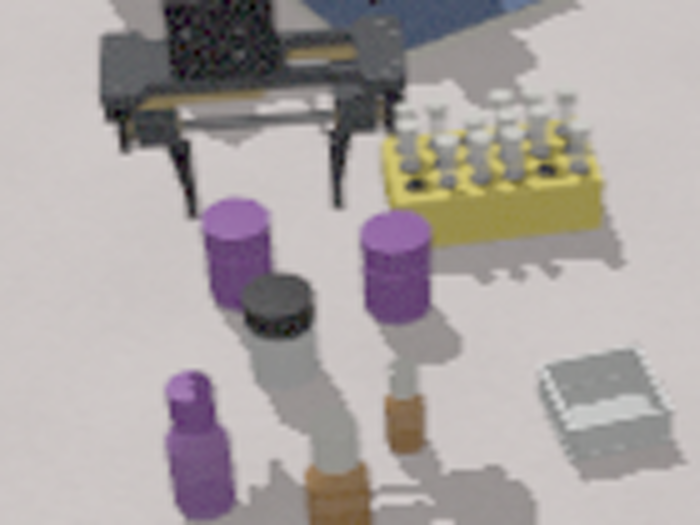

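The side picture shows the open jaws above and behind the jar: fingertips at crop (192,212) and (338,205), jar cap at (278,305). The jaws straddle it. Descending.

Request:
arm_command(commands=[{"translation":[0,0.1,0.5],"dr":[0,0,0],"jaw":0},{"translation":[0,0,0.8],"dr":[0,0,0],"jaw":0},{"translation":[0,0,0.8],"dr":[0,0,0],"jaw":0},{"translation":[0,0,0.6],"dr":[0,0,0],"jaw":0},{"translation":[0,0,0.3],"dr":[0,0,0],"jaw":0},{"translation":[0,0,0],"dr":[0,0,0],"jaw":0},{"translation":[0,0,0],"dr":[0,0,0],"jaw":0},{"translation":[0,0,0],"dr":[0,0,0],"jaw":0}])

```text
time_s: 3.62
position: [0.4294, 0.3077, 0.0497]
tcp_rot: [[0.09, 0.996, 0.002], [0.996, -0.09, 0.001], [0.001, 0.002, -1.0]]
force: [0.2, -0.2, 0.1]
opening: 1.001
```

Run:
```python
from h import *
go(.426,.307,.044)
s,d=capture("side")
save(s[:,:,::-1],"s4.png",(170,60,310,165),5);tops("side",d,.066,.006)
```

```text
t 3.62 pos [0.4294 0.3077 0.0497] yaw -5.17 F [ 0.2 -0.2  0.1] op 1.001
units [-0.04  -0.135  0.23 ]
side 0.066 [257.  84.] 11 mean [0.573  0.4852 0.0666] circ [0.5737 0.4863] 0.0071
side 0.066 [272.  91.] 11 mean [0.6203 0.4332 0.0667] circ [0.6206 0.4342] 0.007
side 0.066 [266.  92.] 10 mean [0.5953 0.4324 0.0658] circ [0.5959 0.4337] 0.0051
side 0.066 [260.  92.] 10 mean [0.5725 0.4359 0.0659] circ [0.572  0.4369] 0.0058
side 0.066 [217. 101.] 27 mean [0.4089 0.4151 0.0654] circ [0.4099 0.4091] 0.022
side 0.066 [250. 107.] 81 mean [0.5205 0.3535 0.0646] circ [0.5193 0.3608] 0.0268
side 0.066 [217. 106.] 40 mean [0.4078 0.3837 0.0643] circ [0.4089 0.389 ] 0.0201
side 0.066 [225. 119.] 122 mean [0.4265 0.3038 0.0652] circ [0.427  0.3081] 0.031
side 0.066 [251. 134.] 29 mean [0.4979 0.2109 0.0645] circ [0.4981 0.2128] 0.0124
side 0.066 [209. 147.] 33 mean [0.3567 0.1722 0.0648] circ [0.3562 0.1797] 0.0168
side 0.066 [237. 155.] 31 mean [0.4398 0.1192 0.0643] circ [0.4393 0.1261] 0.0174
side 0.066 [259. 217.] 225 mean [ 0.458  -0.1394  0.0652] circ [ 0.4593 -0.1392] 0.0265
side 0.066 [333. 307.] 88 mean [ 0.5746 -0.4312  0.0667] circ [ 0.5641 -0.4456] 0.0297
side 0.066 [327. 328.] 37 mean [ 0.5478 -0.4759  0.0665] circ [ 0.5508 -0.4719] 0.0203
```

View pics/s4.png

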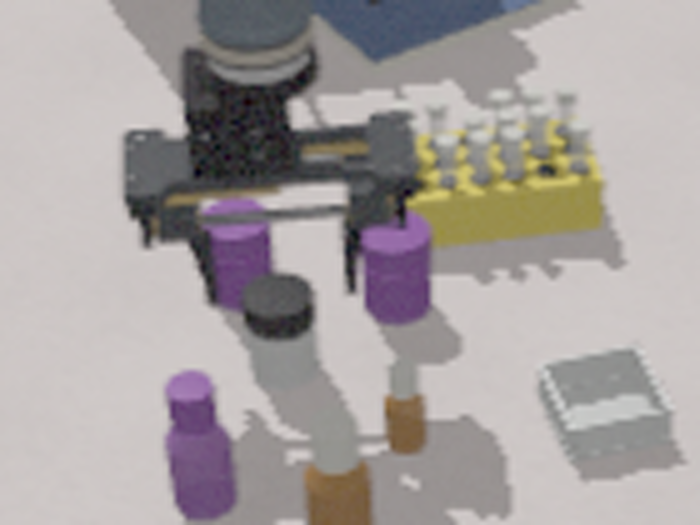

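Run:
```python
from h import *
s=read_state();p=s["position"];R=s["tcp_rot"]
for o in(-.0435,.0435):print(proj("side",p+R@[0,o,.008]))
print(proj("side",[.426,.307,.05]))
print(p,s["joint_positions"])
```

```text
[214.26378959 124.66447283]
[239.04696318 122.72588094]
[225.54773623 122.0671804 ]
[0.42939565 0.30761928 0.04976846] [2.34867625e+01 3.64741181e+01 1.03281299e+02 9.75827936e-04
 4.00839498e+01 2.86525233e+01]
```

Run:
```python
from h import *
s,d=capture("side");W=cloud("side",d)
g=s.astype(int).sum(2)
for u0,u1 in((206,217),(235,244)):
    for v in range(106,126):
        for u in range(u0,u1):
            w=W[v,u]
            if g[v,u]<200 and abs(w[1]-.305)<.04 and w[2]>.02: print(u,v,np.round(w,3),end=' ; ')
    print()
t,d=capture("top");save(t[:,:,::-1],"t3.png",(80,150,240,270),5)
```

```text
206 106 [0.366 0.276 0.149] ; 207 106 [0.369 0.274 0.15 ] ; 208 106 [0.372 0.272 0.151] ; 209 106 [0.375 0.272 0.151] ; 210 106 [0.379 0.273 0.15 ] ; 211 106 [0.383 0.317 0.118] ; 212 106 [0.387 0.316 0.118] ; 206 107 [0.365 0.274 0.147] ; 207 107 [0.369 0.275 0.146] ; 208 107 [0.372 0.273 0.147] ; 209 107 [0.375 0.275 0.145] ; 210 107 [0.378 0.272 0.146] ; 211 107 [0.383 0.315 0.114] ; 212 107 [0.386 0.31  0.118] ; 207 108 [0.368 0.276 0.141] ; 208 108 [0.372 0.303 0.121] ; 209 108 [0.375 0.299 0.123] ; 210 108 [0.379 0.299 0.123] ; 211 108 [0.382 0.304 0.119] ; 212 108 [0.385 0.305 0.117] ; 208 109 [0.372 0.3   0.12 ] ; 209 109 [0.375 0.302 0.117] ; 210 109 [0.378 0.298 0.12 ] ; 211 109 [0.381 0.3   0.118] ; 212 109 [0.385 0.301 0.116] ; 209 110 [0.374 0.299 0.115] ; 210 110 [0.378 0.301 0.113] ; 211 110 [0.381 0.302 0.112] ; 212 110 [0.384 0.304 0.11 ] ; 209 111 [0.374 0.3   0.111] ; 210 111 [0.377 0.3   0.11 ] ; 211 111 [0.38  0.295 0.113] ; 212 111 [0.384 0.299 0.11 ] ; 210 112 [0.377 0.302 0.104] ; 211 112 [0.38  0.298 0.107] ; 212 112 [0.383 0.298 0.106] ; 213 112 [0.388 0.32 
[... 1050 characters left out ...]
6 0.106] ; 240 109 [0.477 0.289 0.11 ] ; 241 109 [0.481 0.292 0.108] ; 242 109 [0.484 0.29  0.109] ; 239 110 [0.474 0.295 0.103] ; 240 110 [0.478 0.294 0.103] ; 241 110 [0.481 0.293 0.103] ; 242 110 [0.484 0.291 0.104] ; 239 111 [0.474 0.296 0.098] ; 240 111 [0.478 0.294 0.098] ; 241 111 [0.48  0.29  0.101] ; 239 112 [0.475 0.3   0.091] ; 240 112 [0.477 0.291 0.097] ; 241 112 [0.481 0.294 0.094] ; 239 113 [0.474 0.294 0.091] ; 240 113 [0.477 0.293 0.092] ; 239 114 [0.473 0.29  0.09 ] ; 240 114 [0.477 0.295 0.086] ; 239 115 [0.474 0.3   0.078] ; 240 115 [0.476 0.29  0.085] ; 239 116 [0.473 0.296 0.077] ; 240 116 [0.476 0.293 0.079] ; 240 117 [0.475 0.287 0.079] ; 240 118 [0.476 0.291 0.072] ;
```

View pics/t3.png

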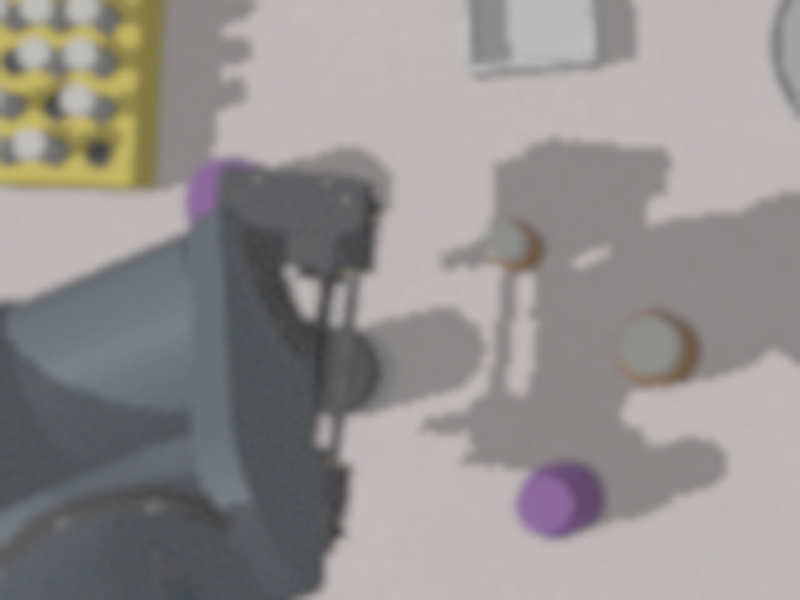

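Run:
```python
from h import *
s,d=capture("side");W=cloud("side",d)
for u in(212,213,214,215,239,240):
    for v in range(115,127): print(u,v,s[v,u],np.round(W[v,u],3))
```

```text
212 115 [11 11 15] [0.382 0.299 0.093]
212 116 [14 13 15] [0.382 0.302 0.087]
212 117 [12 12 14] [0.381 0.3   0.084]
212 118 [12 13 15] [0.381 0.301 0.08 ]
212 119 [17 17 17] [0.38  0.296 0.08 ]
212 120 [27 24 26] [0.38  0.297 0.074]
212 121 [98 92 91] [0.379 0.297 0.07 ]
212 122 [166 157 154] [ 0.382  0.386 -0.004]
212 123 [164 155 153] [ 0.381  0.377 -0.001]
212 124 [165 156 154] [ 0.38   0.372 -0.002]
212 125 [166 156 154] [0.38  0.361 0.002]
212 126 [165 155 153] [ 0.379  0.36  -0.002]
213 115 [32 19 41] [0.386 0.303 0.09 ]
213 116 [26 14 35] [0.385 0.302 0.086]
213 117 [28 16 35] [0.385 0.301 0.084]
213 118 [28 13 34] [0.384 0.303 0.077]
213 119 [26 16 29] [0.384 0.297 0.078]
213 120 [31 23 34] [0.383 0.303 0.069]
213 121 [81 74 78] [ 0.386  0.388 -0.001]
213 122 [147 137 135] [ 0.385  0.381 -0.   ]
213 123 [164 155 153] [ 0.385  0.381 -0.005]
213 124 [165 155 153] [ 0.384  0.372 -0.002]
213 125 [166 156 155] [ 0.383  0.367 -0.003]
213 126 [164 154 152] [ 0.383  0.359 -0.001]
214 115 [43 23 55] [0.392 0.381 0.03 ]
214 116 [44 21 56] [0.392 0.383 0.025]
214 117 [43 19 56] [0.391 
[... 1184 characters left out ...]
[0.479 0.36  0.   ]
239 123 [163 153 151] [ 0.478  0.356 -0.001]
239 124 [163 154 152] [0.477 0.345 0.003]
239 125 [163 153 151] [ 0.477  0.344 -0.001]
239 126 [164 155 153] [0.475 0.335 0.002]
240 115 [4 2 2] [0.477 0.293 0.083]
240 116 [5 8 7] [0.476 0.293 0.079]
240 117 [1 2 2] [0.476 0.292 0.075]
240 118 [41 37 38] [0.476 0.291 0.072]
240 119 [134 125 125] [ 0.486  0.377 -0.   ]
240 120 [166 156 154] [ 0.485  0.372 -0.   ]
240 121 [165 156 154] [ 0.484  0.366 -0.   ]
240 122 [165 155 153] [ 0.483  0.361 -0.001]
240 123 [165 155 153] [ 0.482  0.358 -0.003]
240 124 [163 153 151] [ 0.481  0.349 -0.001]
240 125 [163 154 152] [ 0.48   0.346 -0.003]
240 126 [164 154 152] [ 0.48   0.34  -0.003]
```

The lowest fingertip points come out at z≈0.070, but the text implies 0.042. Perhaps the fingers swing on a linkage as they close. I'll raise the arm and close part way in the air to check.

Request:
arm_command(commands=[{"translation":[0,0,-0.7],"dr":[0,0,0],"jaw":0},{"translation":[0,0,-1],"dr":[0,0,0],"jaw":0},{"translation":[0,0,-1],"dr":[0,0,0],"jaw":0},{"translation":[0,0,-0.3],"dr":[0,0,0],"jaw":0},{"translation":[0,0,0],"dr":[0,0,0],"jaw":0.4},{"translation":[0,0,0],"dr":[0,0,0],"jaw":0.4},{"translation":[0,0,0],"dr":[0,0,0],"jaw":0.4},{"translation":[0,0,0],"dr":[0,0,0],"jaw":0.4},{"translation":[0,0,0],"dr":[0,0,0],"jaw":0.4},{"translation":[0,0,0],"dr":[0,0,0],"jaw":0.4},{"translation":[0,0,0],"dr":[0,0,0],"jaw":0.4},{"translation":[0,0,0],"dr":[0,0,0],"jaw":0.4}])

```text
time_s: 4.82
position: [0.4282, 0.307, 0.123]
tcp_rot: [[0.09, 0.996, -0.001], [0.996, -0.09, -0.0], [-0.0, -0.001, -1.0]]
force: [0.2, 0.2, -0.2]
opening: 0.609
```

Run:
```python
from h import *
go(.426,.307,.044)
s,d=capture("side");W=cloud("side",d)
save(s[:,:,::-1],"s5.png",(170,40,310,145),5)
st=read_state();p=st["position"]
v,u=np.mgrid[:384,:512]
m=(d>0)&(abs(W[...,1]-p[1])<.02)&(abs(W[...,0]-p[0])<.09)&(W[...,2]>.072)&(s.sum(2)<200)
for x0 in np.arange(p[0]-.06,p[0]+.06,.01):
    q=m&(W[...,0]>=x0)&(W[...,0]<x0+.01)
    if q.any(): print(round(x0,3),q.sum(),"zmin",np.round(np.sort(W[q][:,2])[:4],3),"y",np.round(W[q][:,1].mean(),3),"bottom row",v[q].max())
for o in(-.026,.026):print(proj("side",p+st["tcp_rot"]@[0,o,.008]))
```

```text
t 4.82 pos [0.4282 0.307  0.123 ] yaw -5.18 F [ 0.2  0.2 -0.2] op 0.609
units [-0.006 -0.087  3.162]
0.368 30 zmin [0.233 0.233 0.237 0.238] y 0.3 bottom row 81
0.378 41 zmin [0.197 0.25  0.257 0.262] y 0.297 bottom row 89
0.388 133 zmin [0.142 0.143 0.147 0.148] y 0.298 bottom row 103
0.398 81 zmin [0.143 0.147 0.15  0.156] y 0.293 bottom row 102
0.408 25 zmin [0.238 0.263 0.266 0.267] y 0.292 bottom row 78
0.418 5 zmin [0.275 0.275 0.28  0.282] y 0.288 bottom row 67
0.428 2 zmin [0.264 0.278] y 0.288 bottom row 70
0.438 7 zmin [0.24  0.246 0.249 0.254] y 0.309 bottom row 72
0.448 43 zmin [0.144 0.145 0.151 0.155] y 0.302 bottom row 101
0.458 82 zmin [0.146 0.152 0.155 0.161] y 0.301 bottom row 100
0.468 27 zmin [0.232 0.234 0.234 0.234] y 0.318 bottom row 77
0.478 24 zmin [0.235 0.235 0.236 0.237] y 0.32 bottom row 72
[216.99476668 107.15341209]
[232.42701684 106.01661029]
```

View pics/s5.png

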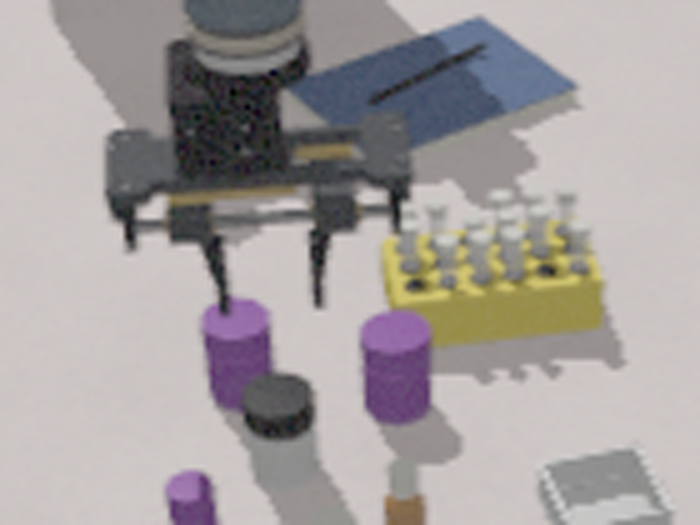

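The fingers slide straight in, with tips at crop (222,310) and (318,303). The tips still measure z≈0.142 with TCP at 0.123, so they don't swing. TCP z=0.020 around the jar is safe whether the text or the picture is right. I'll go there, then feel downward in small steps.

Request:
arm_command(commands=[{"translation":[0,-0.09,0],"dr":[0,0,0],"jaw":0},{"translation":[0,0,0],"dr":[0,0,0],"jaw":0},{"translation":[0,0,0],"dr":[0,0,0],"jaw":0},{"translation":[0,0,0.5],"dr":[0,0,0],"jaw":0},{"translation":[0,0,0.9],"dr":[0,0,0],"jaw":0},{"translation":[0,0,0.9],"dr":[0,0,0],"jaw":0},{"translation":[0,0,0.7],"dr":[0,0,0],"jaw":0},{"translation":[0,0,0.5],"dr":[0,0,0],"jaw":0},{"translation":[0,0,0.3],"dr":[0,0,0],"jaw":0},{"translation":[0,0,0.2],"dr":[0,0,0],"jaw":0},{"translation":[0,0,0],"dr":[0,0,0],"jaw":0},{"translation":[0,0,0],"dr":[0,0,0],"jaw":0}])

```text
time_s: 5.87
position: [0.4265, 0.3074, 0.0238]
tcp_rot: [[0.09, 0.996, 0.001], [0.996, -0.09, 0.0], [0.0, 0.001, -1.0]]
force: [-0.7, 0.0, 0.7]
opening: 1.003
```

Run:
```python
from h import *
go(.426,.307,.020)
s,d=capture("side")
save(s[:,:,::-1],"s6.png",(170,60,310,165),5)
s,d=capture("top")
save(s[:,:,::-1],"t6.png",(80,150,240,270),5)
```

```text
t 5.87 pos [0.4265 0.3074 0.0238] yaw -5.18 F [-0.7  0.   0.7] op 1.003
units [-0.019 -0.019  0.151]
```

View pics/s6.png

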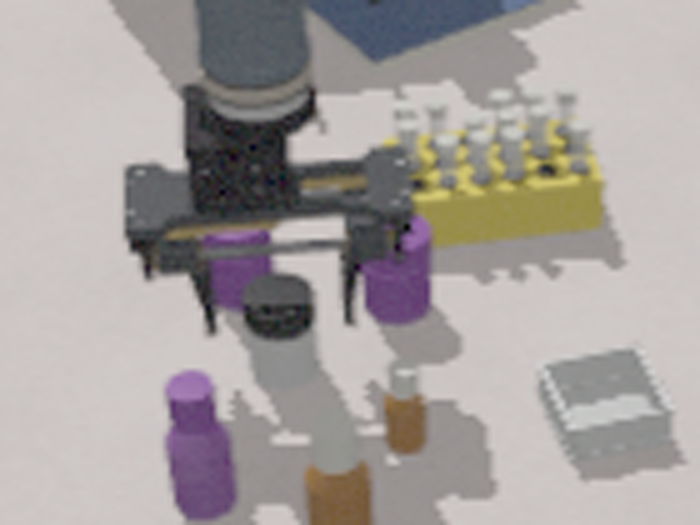

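View pics/t6.png

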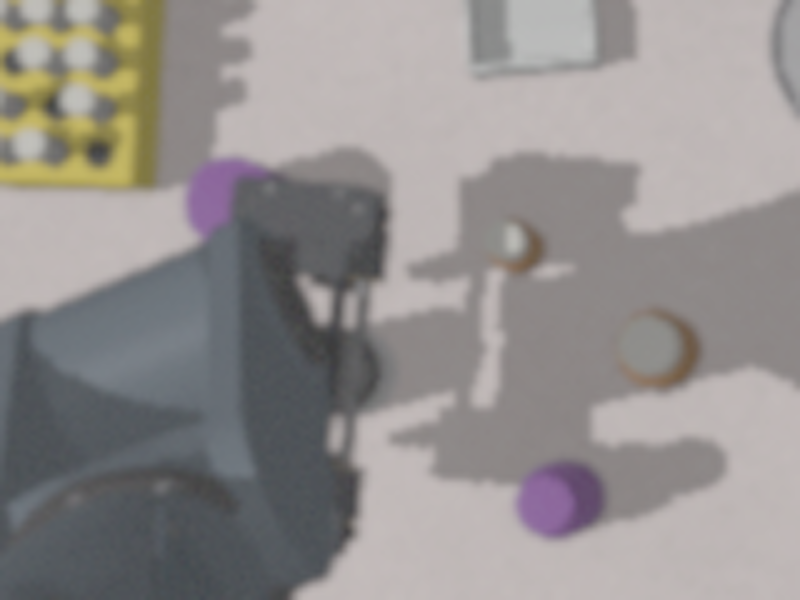

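The tips now show at crop (210,333) and (350,322), level with the cap, and nothing has been touched. Feeling further down.

Request:
arm_command(commands=[{"translation":[0,0,0.2],"dr":[0,0,0],"jaw":0},{"translation":[0,0,0.2],"dr":[0,0,0],"jaw":0},{"translation":[0,0,0.1],"dr":[0,0,0],"jaw":0},{"translation":[0,0,0.1],"dr":[0,0,0],"jaw":0},{"translation":[0,0,0.05],"dr":[0,0,0],"jaw":0},{"translation":[0,0,0.05],"dr":[0,0,0],"jaw":0},{"translation":[0,0,0.0],"dr":[0,0,0],"jaw":0},{"translation":[0,0,0],"dr":[0,0,0],"jaw":0}])

```text
time_s: 6.63
position: [0.4262, 0.3072, 0.0059]
tcp_rot: [[0.09, 0.996, -0.0], [0.996, -0.09, -0.0], [-0.0, -0.0, -1.0]]
force: [-0.2, 0.6, 0.1]
opening: 1.005
```

Request:
arm_command(commands=[{"translation":[0,0,0.04],"dr":[0,0,0],"jaw":0},{"translation":[0,0,0.04],"dr":[0,0,0],"jaw":0},{"translation":[0,0,0.04],"dr":[0,0,0],"jaw":0},{"translation":[0,0,0],"dr":[0,0,0],"jaw":0},{"translation":[0,0,0.0],"dr":[0,0,0],"jaw":0}])

```text
time_s: 7.05
position: [0.4261, 0.3072, 0.0029]
tcp_rot: [[0.09, 0.996, -0.0], [0.996, -0.09, -0.0], [-0.0, -0.0, -1.0]]
force: [-0.1, 0.2, -0.3]
opening: 0.998
```

With TCP at z=0.003 nothing has been touched, although the stated tip would be 5 mm under the bench. So the picture is right: the tips are about 20 mm behind the reported TCP, an offset of about +28 mm from the text. I'll use tip z = TCP z + 0.020 from here, rise 12 mm and grip the cap.

Request:
arm_command(commands=[{"translation":[0,0,-0.25],"dr":[0,0,0],"jaw":0},{"translation":[0,0,-0.2],"dr":[0,0,0],"jaw":0},{"translation":[0,0,0],"dr":[0,0,0],"jaw":0.2},{"translation":[0,0,0],"dr":[0,0,0],"jaw":0.3},{"translation":[0,0,0],"dr":[0,0,0],"jaw":0.4},{"translation":[0,0,0],"dr":[0,0,0],"jaw":0.5},{"translation":[0,0,0],"dr":[0,0,0],"jaw":0.6},{"translation":[0,0,0],"dr":[0,0,0],"jaw":0.8},{"translation":[0,0,0],"dr":[0,0,0],"jaw":1},{"translation":[0,0,0],"dr":[0,0,0],"jaw":1},{"translation":[0,0,0],"dr":[0,0,0],"jaw":1},{"translation":[0,0,0],"dr":[0,0,0],"jaw":1}])

```text
time_s: 8.05
position: [0.4261, 0.3072, 0.0141]
tcp_rot: [[0.09, 0.996, -0.0], [0.996, -0.09, -0.0], [-0.0, -0.0, -1.0]]
force: [-0.1, -0.9, -0.8]
opening: 0.589
```

Run:
```python
from h import *
go(.426,.307,.020)
s,d=capture("side")
save(s[:,:,::-1],"s7.png",(170,60,310,165),5)
```

```text
t 8.05 pos [0.4261 0.3072 0.0141] yaw -5.18 F [-0.1 -0.9 -0.8] op 0.589
units [-0.009 -0.003 -0.237]
```

View pics/s7.png

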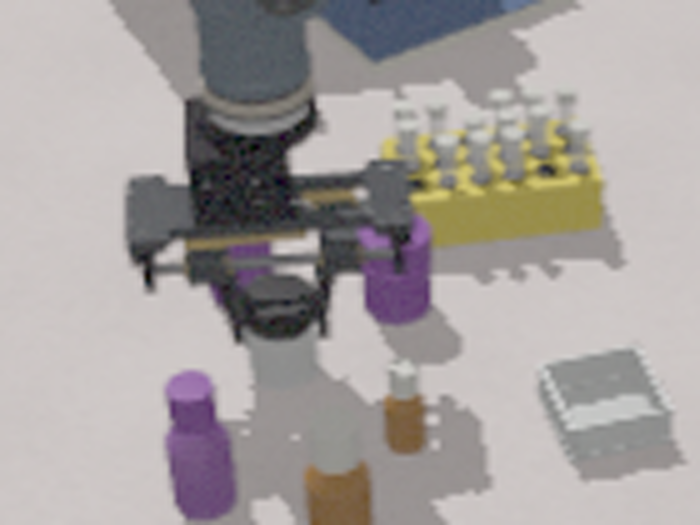

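The jaws hold the cap, tips at crop (238,338) and (322,335), and the opening of 51 mm agrees with the 52 mm jar. Lifting.

Request:
arm_command(commands=[{"translation":[0,0,-0.2],"dr":[0,0,0],"jaw":1},{"translation":[0,0,-0.4],"dr":[0,0,0],"jaw":1},{"translation":[0,0,-0.6],"dr":[0,0,0],"jaw":1},{"translation":[0,0,-0.8],"dr":[0,0,0],"jaw":1},{"translation":[0,0,-0.8],"dr":[0,0,0],"jaw":1},{"translation":[0,0,-0.8],"dr":[0,0,0],"jaw":1},{"translation":[0,0,-0.8],"dr":[0,0,0],"jaw":1},{"translation":[0,0,-0.7],"dr":[0,0,0],"jaw":1},{"translation":[0,0,-0.5],"dr":[0,0,0],"jaw":1},{"translation":[0,0,-0.3],"dr":[0,0,0],"jaw":1},{"translation":[0,0,0],"dr":[0,0,0],"jaw":1},{"translation":[0,0,0],"dr":[0,0,0],"jaw":1}])

```text
time_s: 9.1
position: [0.426, 0.3072, 0.1621]
tcp_rot: [[0.09, 0.996, 0.001], [0.996, -0.09, 0.0], [0.0, 0.001, -1.0]]
force: [-0.2, 0.2, -2.1]
opening: 0.587
```

Run:
```python
from h import *
go(.6106,-.1837,.16)
s,d=capture("side")
save(s[:,:,::-1],"s8.png",(170,40,310,145),5)
```

```text
t 9.1 pos [0.426  0.3072 0.1621] yaw -5.18 F [-0.2  0.2 -2.1] op 0.587
units [-18.889   9.126   0.082]
```

View pics/s8.png

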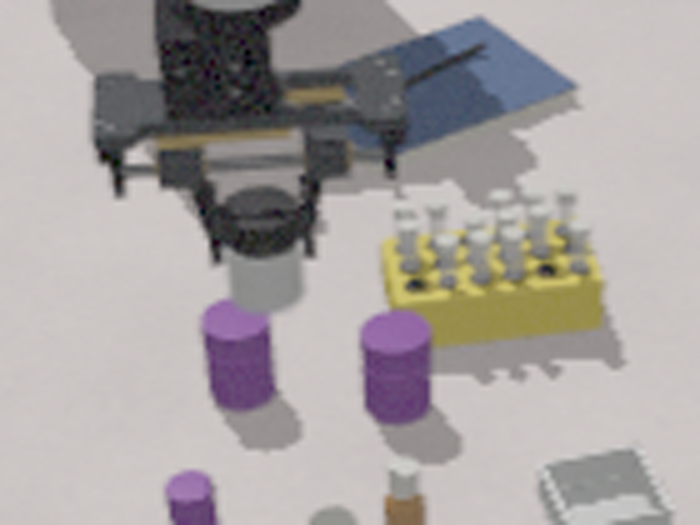

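The jar is in the air and upright (crop (265,250)). Moving it to the near bay.

Request:
arm_command(commands=[{"translation":[-0.3,0.2,0],"dr":[0,0,0],"jaw":1},{"translation":[-0.6,0.4,0],"dr":[0,0,0],"jaw":1},{"translation":[-0.9,0.5,0],"dr":[0,0,0],"jaw":1},{"translation":[-1,0.5,0],"dr":[0,0,0],"jaw":1},{"translation":[-1,0.5,0],"dr":[0,0,0],"jaw":1},{"translation":[-1,0.5,0],"dr":[0,0,0],"jaw":1},{"translation":[-1,0.5,0],"dr":[0,0,0],"jaw":1},{"translation":[-1,0.5,0],"dr":[0,0,0],"jaw":1},{"translation":[-1,0.5,0],"dr":[0,0,0],"jaw":1},{"translation":[-1,0.5,0],"dr":[0,0,0],"jaw":1},{"translation":[-1,0.5,0],"dr":[0,0,0],"jaw":1},{"translation":[-1,0.5,0],"dr":[0,0,0],"jaw":1}])

```text
time_s: 10.15
position: [0.5408, 0.0237, 0.1605]
tcp_rot: [[0.091, 0.996, -0.003], [0.996, -0.091, 0.0], [-0.0, -0.003, -1.0]]
force: [-0.2, 0.0, -1.9]
opening: 0.592
```

Request:
arm_command(commands=[{"translation":[-1,0.5,0],"dr":[0,0,0],"jaw":1},{"translation":[-1,0.5,0],"dr":[0,0,0],"jaw":1},{"translation":[-1,0.5,0],"dr":[0,0,0],"jaw":1},{"translation":[-1,0.5,0],"dr":[0,0,0],"jaw":1},{"translation":[-1,0.5,0],"dr":[0,0,0],"jaw":1},{"translation":[-1,0.5,0],"dr":[0,0,0],"jaw":1},{"translation":[-0.9,0.3,0],"dr":[0,0,0],"jaw":1},{"translation":[-0.7,0.2,0],"dr":[0,0,0],"jaw":1},{"translation":[-0.4,0.05,0],"dr":[0,0,0],"jaw":1},{"translation":[0,0,0],"dr":[0,0,0],"jaw":1},{"translation":[0,0,0],"dr":[0,0,0],"jaw":1},{"translation":[0,0,0],"dr":[0,0,0],"jaw":1}])

```text
time_s: 11.15
position: [0.6106, -0.18, 0.1613]
tcp_rot: [[0.09, 0.996, -0.002], [0.996, -0.09, 0.002], [0.001, -0.002, -1.0]]
force: [0.5, -0.1, -1.3]
opening: 0.591
```

Run:
```python
from h import *
go(.6106,-.1837,.0181)
s,d=capture("side")
save(s[:,:,::-1],"s9.png",(240,130,400,250),5)
s,d=capture("top")
save(s[:,:,::-1],"t9.png",(230,110,430,260),4)
```

```text
t 11.15 pos [ 0.6106 -0.18    0.1613] yaw -5.14 F [ 0.5 -0.1 -1.3] op 0.591
units [-0.156  0.023  5.727]
```

View pics/s9.png

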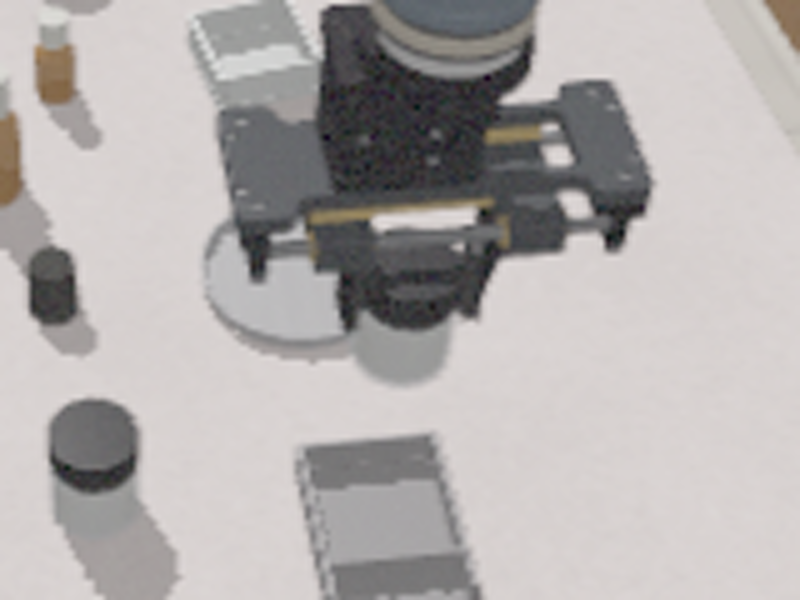

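View pics/t9.png

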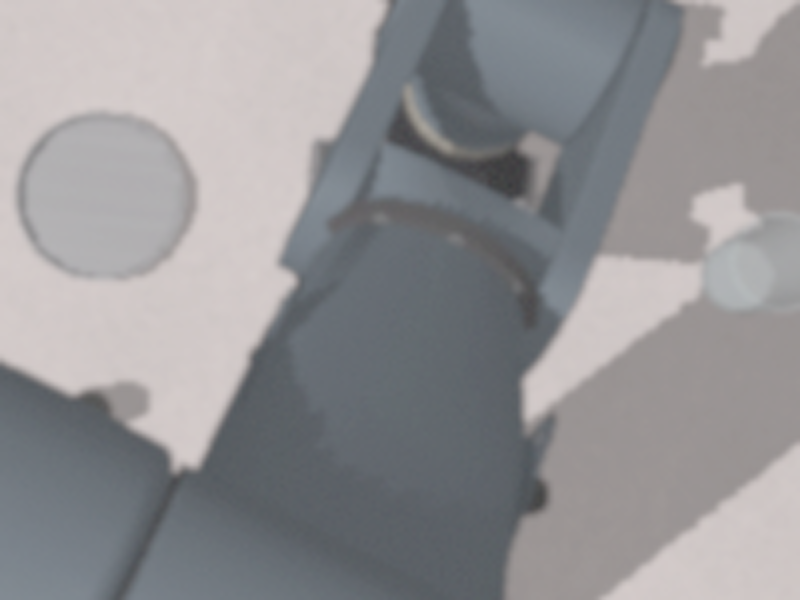

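The jar hangs upright above the near bay (bottom at crop (402,380)). Lowering to just above the floor.

Request:
arm_command(commands=[{"translation":[-0.1,0.0,0.3],"dr":[0,0,0],"jaw":1},{"translation":[0,0,0.6],"dr":[0,0,0],"jaw":1},{"translation":[0,0,0.8],"dr":[0,0,0],"jaw":1},{"translation":[0,0,0.8],"dr":[0,0,0],"jaw":1},{"translation":[0,0,0.6],"dr":[0,0,0],"jaw":1},{"translation":[0,0,0.5],"dr":[0,0,0],"jaw":1},{"translation":[0,0,0.4],"dr":[0,0,0],"jaw":1},{"translation":[0,0,0.3],"dr":[0,0,0],"jaw":1},{"translation":[0,0,0],"dr":[0,0,0],"jaw":1},{"translation":[0,0,0],"dr":[0,0,0],"jaw":1}])

```text
time_s: 12.08
position: [0.6115, -0.184, 0.0541]
tcp_rot: [[0.09, 0.996, -0.0], [0.996, -0.09, 0.0], [0.0, -0.0, -1.0]]
force: [-0.7, -0.4, -0.4]
opening: 0.587
```

Run:
```python
from h import *
go(.6106,-.1837,.0181)
s,d=capture("side")
save(s[:,:,::-1],"s10.png",(240,170,400,290),5)
```

```text
t 12.08 pos [ 0.6115 -0.184   0.0541] yaw -5.17 F [-0.7 -0.4 -0.4] op 0.587
units [ 0.007 -0.035  1.442]
```

View pics/s10.png

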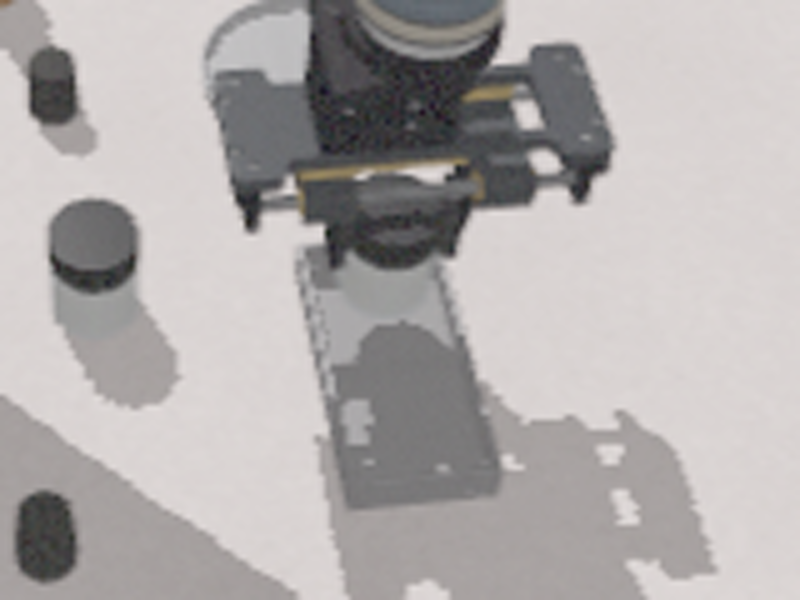

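The jar is lined up over the near bay, its bottom (crop (390,310)) about 40 mm up and between the bay's walls. Lowering slowly to the floor.

Request:
arm_command(commands=[{"translation":[0,0,0.3],"dr":[0,0,0],"jaw":1},{"translation":[0,0,0.4],"dr":[0,0,0],"jaw":1},{"translation":[0,0,0.3],"dr":[0,0,0],"jaw":1},{"translation":[0,0,0.2],"dr":[0,0,0],"jaw":1},{"translation":[0,0,0.1],"dr":[0,0,0],"jaw":1},{"translation":[0,0,0.05],"dr":[0,0,0],"jaw":1},{"translation":[0,0,0],"dr":[0,0,0],"jaw":1},{"translation":[0,0,0],"dr":[0,0,0],"jaw":1}])

```text
time_s: 12.8
position: [0.6115, -0.1841, 0.0205]
tcp_rot: [[0.09, 0.996, 0.0], [0.996, -0.09, -0.0], [-0.0, 0.0, -1.0]]
force: [-1.0, -0.0, -0.9]
opening: 0.586
```

Request:
arm_command(commands=[{"translation":[0,0,0.04],"dr":[0,0,0],"jaw":1},{"translation":[0,0,0.02],"dr":[0,0,0],"jaw":1},{"translation":[0,0,0],"dr":[0,0,0],"jaw":1},{"translation":[0,0,0],"dr":[0,0,0],"jaw":1}])

```text
time_s: 13.13
position: [0.6114, -0.184, 0.0191]
tcp_rot: [[0.09, 0.996, 0.0], [0.996, -0.09, -0.0], [-0.0, 0.0, -1.0]]
force: [0.1, 0.0, -1.1]
opening: 0.59
```

Request:
arm_command(commands=[{"translation":[0,0,0.03],"dr":[0,0,0],"jaw":1},{"translation":[0,0,0.0],"dr":[0,0,0],"jaw":1},{"translation":[0,0,0],"dr":[0,0,0],"jaw":1}])

```text
time_s: 13.38
position: [0.6113, -0.184, 0.0182]
tcp_rot: [[0.09, 0.996, -0.0], [0.996, -0.09, 0.0], [0.0, -0.0, -1.0]]
force: [0.4, -0.8, -1.4]
opening: 0.588
```

Request:
arm_command(commands=[{"translation":[0,0,0.02],"dr":[0,0,0],"jaw":1},{"translation":[0,0,0.0],"dr":[0,0,0],"jaw":1},{"translation":[0,0,0],"dr":[0,0,0],"jaw":1}])

```text
time_s: 13.63
position: [0.6114, -0.184, 0.0181]
tcp_rot: [[0.09, 0.996, 0.0], [0.996, -0.09, -0.0], [-0.0, 0.0, -1.0]]
force: [-0.8, 0.3, 1.9]
opening: 0.591
```

The force turned to +1.9 N at exactly the expected height, so the jar is on the floor. Releasing and rising.

Request:
arm_command(commands=[{"translation":[0,0,0],"dr":[0,0,0],"jaw":0.3},{"translation":[0,0,0],"dr":[0,0,0],"jaw":0.2},{"translation":[0,0,0],"dr":[0,0,0],"jaw":0},{"translation":[0,0,0],"dr":[0,0,0],"jaw":0},{"translation":[0,0,0],"dr":[0,0,0],"jaw":0},{"translation":[0,0,-0.4],"dr":[0,0,0],"jaw":0},{"translation":[0,0,-0.8],"dr":[0,0,0],"jaw":0},{"translation":[0,0,-0.8],"dr":[0,0,0],"jaw":0},{"translation":[0,0,-0.8],"dr":[0,0,0],"jaw":0},{"translation":[0,0,-0.6],"dr":[0,0,0],"jaw":0},{"translation":[0,0,0],"dr":[0,0,0],"jaw":0},{"translation":[0,0,0],"dr":[0,0,0],"jaw":0}])

```text
time_s: 14.63
position: [0.612, -0.1843, 0.1041]
tcp_rot: [[0.09, 0.996, 0.003], [0.996, -0.09, -0.001], [-0.001, 0.003, -1.0]]
force: [-0.3, 0.4, -0.5]
opening: 0.998
```

Run:
```python
from h import *
go(.4578,-.1375,.1)
go(.4578,-.1375,.0141)
s,d=capture("side")
save(s[:,:,::-1],"s11.png",(240,170,400,290),5)
```

```text
t 14.63 pos [ 0.612  -0.1843  0.1041] yaw -5.18 F [-0.3  0.4 -0.5] op 0.998
units [ 1.308 -6.314  0.144]
t 14.63 pos [ 0.612  -0.1843  0.1041] yaw -5.18 F [-0.3  0.4 -0.5] op 0.998
units [ 1.311 -6.323  3.58 ]
```

View pics/s11.png

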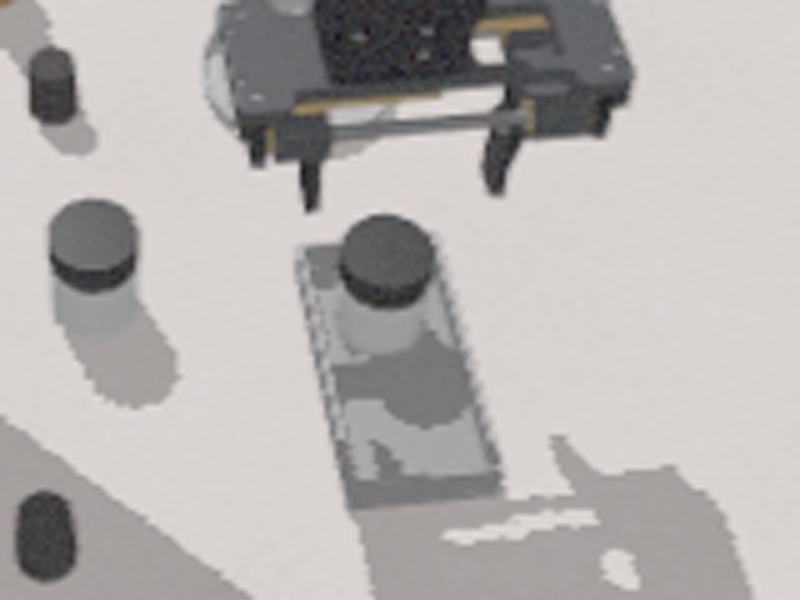

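The jar stands free and upright in the near bay (cap at crop (388,255)). Next is the other jar.

Request:
arm_command(commands=[{"translation":[0.11,-0.4,0],"dr":[0,0,0],"jaw":0},{"translation":[0.2,-0.9,0],"dr":[0,0,0],"jaw":0},{"translation":[0.2,-1,0],"dr":[0,0,0],"jaw":0},{"translation":[0.2,-1,0],"dr":[0,0,0],"jaw":0},{"translation":[0.2,-1,0],"dr":[0,0,0],"jaw":0},{"translation":[0.2,-1,0],"dr":[0,0,0],"jaw":0},{"translation":[0.2,-0.7,0],"dr":[0,0,0],"jaw":0},{"translation":[0,-0.32,0],"dr":[0,0,0],"jaw":0},{"translation":[0,0,0],"dr":[0,0,0],"jaw":0},{"translation":[0,0,0],"dr":[0,0,0],"jaw":0}])

```text
time_s: 15.52
position: [0.4577, -0.1377, 0.1024]
tcp_rot: [[0.091, 0.996, 0.001], [0.996, -0.091, -0.0], [-0.0, 0.001, -1.0]]
force: [-0.5, -0.6, -1.2]
opening: 0.997
```

Run:
```python
from h import *
go(.4578,-.1375,.0141)
s,d=capture("side")
save(s[:,:,::-1],"s12.png",(200,150,360,270),5)
```

```text
t 15.52 pos [ 0.4577 -0.1377  0.1024] yaw -5.21 F [-0.5 -0.6 -1.2] op 0.997
units [8.000e-03 1.000e-03 3.532e+00]
```

View pics/s12.png

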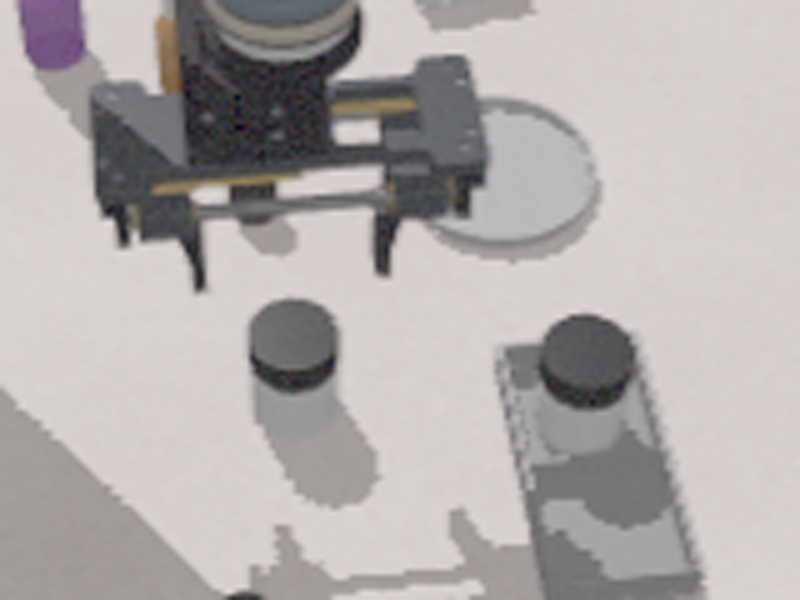

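The jaws are centred over the second jar: tips at crop (200,288) and (383,272), cap at (293,335). Descend, grip and lift.

Request:
arm_command(commands=[{"translation":[0,0,0.5],"dr":[0,0,0],"jaw":0},{"translation":[0,0,0.8],"dr":[0,0,0],"jaw":0},{"translation":[0,0,0.8],"dr":[0,0,0],"jaw":0},{"translation":[0,0,0.7],"dr":[0,0,0],"jaw":0},{"translation":[0,0,0.5],"dr":[0,0,0],"jaw":0},{"translation":[0,0,0.23],"dr":[0,0,0],"jaw":0},{"translation":[0,0,0],"dr":[0,0,0],"jaw":0},{"translation":[0,0,0],"dr":[0,0,0],"jaw":0}])

```text
time_s: 16.23
position: [0.4579, -0.1376, 0.0143]
tcp_rot: [[0.09, 0.996, 0.001], [0.996, -0.09, -0.0], [-0.0, 0.001, -1.0]]
force: [-0.5, 0.0, 0.8]
opening: 1.002
```

Request:
arm_command(commands=[{"translation":[0,0,0],"dr":[0,0,0],"jaw":0.2},{"translation":[0,0,0],"dr":[0,0,0],"jaw":0.3},{"translation":[0,0,0],"dr":[0,0,0],"jaw":0.4},{"translation":[0,0,0],"dr":[0,0,0],"jaw":0.5},{"translation":[0,0,0],"dr":[0,0,0],"jaw":0.6},{"translation":[0,0,0],"dr":[0,0,0],"jaw":0.8},{"translation":[0,0,0],"dr":[0,0,0],"jaw":1},{"translation":[0,0,0],"dr":[0,0,0],"jaw":1},{"translation":[0,0,0],"dr":[0,0,0],"jaw":1},{"translation":[0,0,0],"dr":[0,0,0],"jaw":1}])

```text
time_s: 17.07
position: [0.4572, -0.1372, 0.0147]
tcp_rot: [[0.09, 0.996, 0.001], [0.996, -0.09, -0.0], [-0.0, 0.001, -1.0]]
force: [0.4, 0.9, 3.8]
opening: 0.591
```

Request:
arm_command(commands=[{"translation":[0,0,-0.2],"dr":[0,0,0],"jaw":1},{"translation":[0,0,-0.4],"dr":[0,0,0],"jaw":1},{"translation":[0,0,-0.6],"dr":[0,0,0],"jaw":1},{"translation":[0,0,-0.8],"dr":[0,0,0],"jaw":1},{"translation":[0,0,-0.8],"dr":[0,0,0],"jaw":1},{"translation":[0,0,-0.7],"dr":[0,0,0],"jaw":1},{"translation":[0,0,-0.5],"dr":[0,0,0],"jaw":1},{"translation":[0,0,-0.3],"dr":[0,0,0],"jaw":1},{"translation":[0,0,0],"dr":[0,0,0],"jaw":1},{"translation":[0,0,0],"dr":[0,0,0],"jaw":1}])

```text
time_s: 17.9
position: [0.4567, -0.137, 0.1222]
tcp_rot: [[0.09, 0.996, 0.0], [0.996, -0.09, -0.0], [-0.0, 0.0, -1.0]]
force: [0.2, 0.5, -0.5]
opening: 0.589
```

Run:
```python
from h import *
go(.6036,-.2613,.1241)
```

```text
t 17.9 pos [ 0.4567 -0.137   0.1222] yaw -5.18 F [ 0.2  0.5 -0.5] op 0.589
units [-4.421  6.299 -0.073]
```

Request:
arm_command(commands=[{"translation":[-0.4,0.3,0],"dr":[0,0,0],"jaw":1},{"translation":[-0.6,0.6,0],"dr":[0,0,0],"jaw":1},{"translation":[-0.7,0.8,0],"dr":[0,0,0],"jaw":1},{"translation":[-0.7,0.8,0],"dr":[0,0,0],"jaw":1},{"translation":[-0.7,0.9,0],"dr":[0,0,0],"jaw":1},{"translation":[-0.6,0.9,0],"dr":[0,0,0],"jaw":1},{"translation":[-0.4,0.8,0],"dr":[0,0,0],"jaw":1},{"translation":[-0.22,0.6,0],"dr":[0,0,0],"jaw":1},{"translation":[-0.1,0.4,0],"dr":[0,0,0],"jaw":1},{"translation":[0,0.2,0],"dr":[0,0,0],"jaw":1},{"translation":[0,0,0],"dr":[0,0,0],"jaw":1},{"translation":[0,0,0],"dr":[0,0,0],"jaw":1}])

```text
time_s: 18.9
position: [0.6029, -0.261, 0.1206]
tcp_rot: [[0.09, 0.996, -0.003], [0.996, -0.09, 0.002], [0.001, -0.003, -1.0]]
force: [0.6, 0.9, -0.8]
opening: 0.59
```

Request:
arm_command(commands=[{"translation":[0,0,0.3],"dr":[0,0,0],"jaw":1},{"translation":[0,0,0.6],"dr":[0,0,0],"jaw":1},{"translation":[0,0,0.7],"dr":[0,0,0],"jaw":1},{"translation":[0,0,0.6],"dr":[0,0,0],"jaw":1},{"translation":[0,0,0.3],"dr":[0,0,0],"jaw":1},{"translation":[0,0,0],"dr":[0,0,0],"jaw":1},{"translation":[0,0,0],"dr":[0,0,0],"jaw":1}])

```text
time_s: 19.48
position: [0.6033, -0.261, 0.0591]
tcp_rot: [[0.09, 0.996, -0.001], [0.996, -0.09, 0.001], [0.001, -0.001, -1.0]]
force: [0.5, 0.5, -0.9]
opening: 0.59
```

Run:
```python
from h import *
go(.6036,-.2613,.0181)
s,d=capture("side")
save(s[:,:,::-1],"s13.png",(240,170,400,290),5)
```

```text
t 19.48 pos [ 0.6033 -0.261   0.0591] yaw -5.18 F [ 0.5  0.5 -0.9] op 0.59
units [-0.01   0.016  1.64 ]
```

View pics/s13.png

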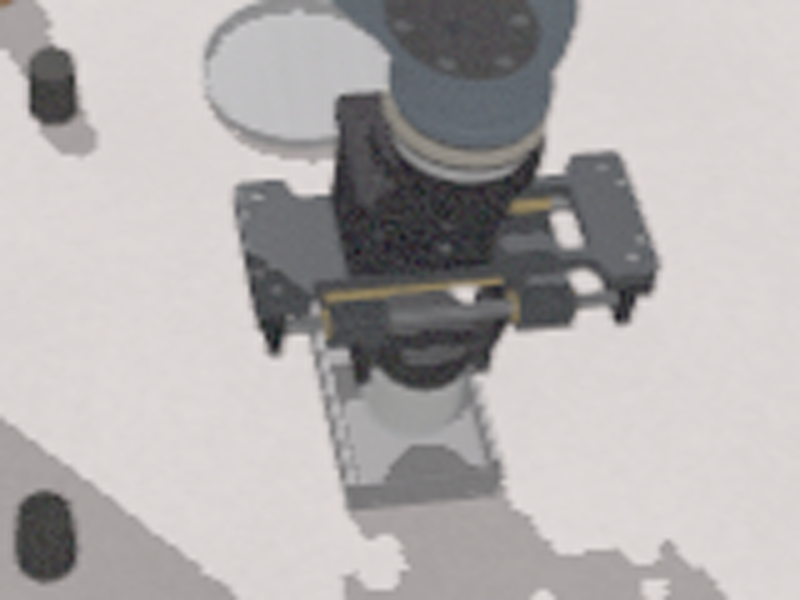

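The jar hangs centred over the far bay (bottom at crop (418,415)). Lowering.

Request:
arm_command(commands=[{"translation":[0,0,0.3],"dr":[0,0,0],"jaw":1},{"translation":[0,0,0.5],"dr":[0,0,0],"jaw":1},{"translation":[0,0,0.4],"dr":[0,0,0],"jaw":1},{"translation":[0,0,0.2],"dr":[0,0,0],"jaw":1},{"translation":[0,0,0.1],"dr":[0,0,0],"jaw":1},{"translation":[0,0,0.05],"dr":[0,0,0],"jaw":1},{"translation":[0,0,0],"dr":[0,0,0],"jaw":1},{"translation":[0,0,0],"dr":[0,0,0],"jaw":1}])

```text
time_s: 20.2
position: [0.604, -0.2615, 0.0208]
tcp_rot: [[0.09, 0.996, 0.0], [0.996, -0.09, -0.0], [-0.0, 0.0, -1.0]]
force: [-0.4, -0.5, -2.1]
opening: 0.594
```

Request:
arm_command(commands=[{"translation":[0,0,0.03],"dr":[0,0,0],"jaw":1},{"translation":[0,0,0],"dr":[0,0,0],"jaw":1},{"translation":[0,0,0],"dr":[0,0,0],"jaw":1}])

```text
time_s: 20.45
position: [0.604, -0.2615, 0.0203]
tcp_rot: [[0.09, 0.996, 0.001], [0.996, -0.09, -0.0], [-0.0, 0.001, -1.0]]
force: [-0.6, -0.1, -0.8]
opening: 0.587
```

Request:
arm_command(commands=[{"translation":[0,0,0.04],"dr":[0,0,0],"jaw":1},{"translation":[0,0,0],"dr":[0,0,0],"jaw":1},{"translation":[0,0,0],"dr":[0,0,0],"jaw":1}])

```text
time_s: 20.7
position: [0.6038, -0.2613, 0.0189]
tcp_rot: [[0.09, 0.996, -0.0], [0.996, -0.09, 0.0], [0.0, -0.0, -1.0]]
force: [1.0, 0.1, -1.5]
opening: 0.588
```

Request:
arm_command(commands=[{"translation":[0,0,0.03],"dr":[0,0,0],"jaw":1},{"translation":[0,0,0],"dr":[0,0,0],"jaw":1},{"translation":[0,0,0],"dr":[0,0,0],"jaw":1}])

```text
time_s: 20.95
position: [0.6039, -0.2614, 0.0188]
tcp_rot: [[0.09, 0.996, 0.0], [0.996, -0.09, -0.0], [-0.0, 0.0, -1.0]]
force: [-1.7, 0.5, 3.4]
opening: 0.588
```

It is on the floor (+3.4 N). Releasing and rising.

Request:
arm_command(commands=[{"translation":[0,0,0],"dr":[0,0,0],"jaw":0.3},{"translation":[0,0,0],"dr":[0,0,0],"jaw":0.2},{"translation":[0,0,0],"dr":[0,0,0],"jaw":0},{"translation":[0,0,0],"dr":[0,0,0],"jaw":0},{"translation":[0,0,0],"dr":[0,0,0],"jaw":0},{"translation":[0,0,-0.4],"dr":[0,0,0],"jaw":0},{"translation":[0,0,-0.8],"dr":[0,0,0],"jaw":0},{"translation":[0,0,-1],"dr":[0,0,0],"jaw":0},{"translation":[0,0,-1],"dr":[0,0,0],"jaw":0},{"translation":[0,0,-1],"dr":[0,0,0],"jaw":0},{"translation":[0,0,-0.6],"dr":[0,0,0],"jaw":0},{"translation":[0,0,0],"dr":[0,0,0],"jaw":0}])

```text
time_s: 21.95
position: [0.6065, -0.263, 0.1433]
tcp_rot: [[0.09, 0.996, 0.008], [0.996, -0.09, -0.005], [-0.004, 0.008, -1.0]]
force: [0.8, -0.0, -0.1]
opening: 0.999
```

Run:
```python
from h import *
go(.4395,.130,.14)
s,d=capture("side")
save(s[:,:,::-1],"s14.png",(240,170,400,290),5)
tops("side",d,.07,.006)
```

```text
t 21.95 pos [ 0.6065 -0.263   0.1433] yaw -5.17 F [ 0.8 -0.  -0.1] op 0.999
units [ 1.5053e+01 -8.0700e+00  1.0000e-03]
side 0.07 [252.  88.] 10 mean [0.5466 0.4609 0.0706] circ [0.5464 0.4625] 0.0073
side 0.07 [217. 104.] 68 mean [0.4087 0.3983 0.0657] circ [0.4083 0.3986] 0.0265
side 0.07 [248. 106.] 68 mean [0.5155 0.3601 0.0658] circ [0.5185 0.3582] 0.0268
side 0.07 [251. 133.] 23 mean [0.4984 0.2114 0.066 ] circ [0.4982 0.2128] 0.0106
side 0.07 [209. 146.] 24 mean [0.3559 0.1709 0.069 ] circ [0.3561 0.1758] 0.013
side 0.07 [237. 154.] 25 mean [0.4392 0.1177 0.0699] circ [0.4409 0.1242] 0.0143
side 0.07 [319. 221.] 188 mean [ 0.6148 -0.1888  0.0689] circ [ 0.6135 -0.1868] 0.0256
side 0.07 [323. 244.] 282 mean [ 0.6035 -0.2632  0.0689] circ [ 0.6043 -0.2622] 0.0272
side 0.07 [332. 307.] 90 mean [ 0.5739 -0.4304  0.0701] circ [ 0.564  -0.4458] 0.0296
side 0.07 [325. 326.] 39 mean [ 0.5428 -0.4717  0.0703] circ [ 0.546  -0.4664] 0.0231
```

View pics/s14.png

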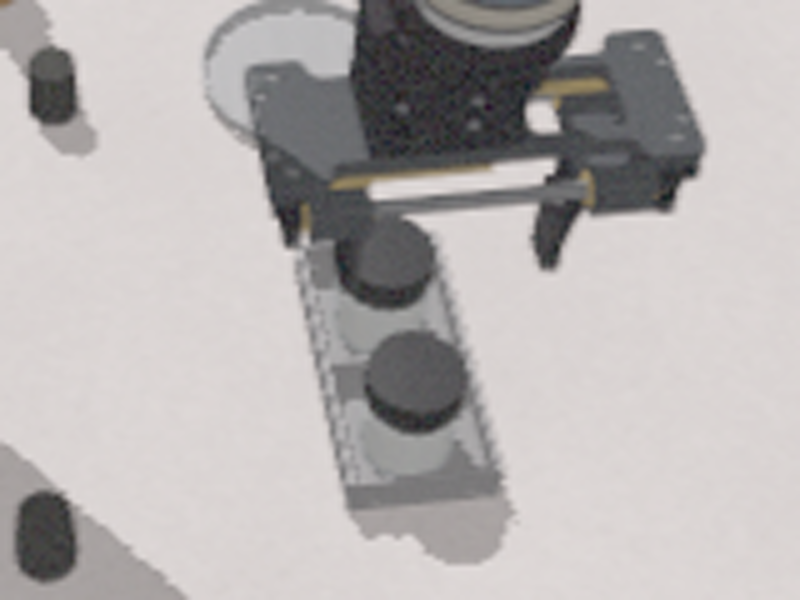

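Both jars stand in their bays, tops at z≈0.07 as expected (crop (388,255) and (415,380)). Next, the large amber bottle.

Request:
arm_command(commands=[{"translation":[0.5,-0.3,0],"dr":[0,0,0],"jaw":0},{"translation":[1,-0.5,0],"dr":[0,0,0],"jaw":0},{"translation":[1,-0.5,0],"dr":[0,0,0],"jaw":0},{"translation":[1,-0.5,0],"dr":[0,0,0],"jaw":0},{"translation":[1,-0.5,0],"dr":[0,0,0],"jaw":0},{"translation":[1,-0.5,0],"dr":[0,0,0],"jaw":0},{"translation":[1,-0.5,0],"dr":[0,0,0],"jaw":0},{"translation":[1,-0.5,0],"dr":[0,0,0],"jaw":0},{"translation":[1,-0.5,0],"dr":[0,0,0],"jaw":0},{"translation":[1,-0.5,0],"dr":[0,0,0],"jaw":0},{"translation":[1,-0.5,0],"dr":[0,0,0],"jaw":0},{"translation":[1,-0.5,0],"dr":[0,0,0],"jaw":0}])

```text
time_s: 23.0
position: [0.4835, 0.0393, 0.137]
tcp_rot: [[0.091, 0.996, -0.003], [0.996, -0.091, 0.0], [0.0, -0.003, -1.0]]
force: [-0.1, -0.4, -0.2]
opening: 1.0
```

Request:
arm_command(commands=[{"translation":[1,-0.6,0],"dr":[0,0,0],"jaw":0},{"translation":[1,-0.6,0],"dr":[0,0,0],"jaw":0},{"translation":[0.8,-0.5,0],"dr":[0,0,0],"jaw":0},{"translation":[0.5,-0.4,0],"dr":[0,0,0],"jaw":0},{"translation":[0.2,-0.17,0],"dr":[0,0,0],"jaw":0},{"translation":[0,0,0],"dr":[0,0,0],"jaw":0},{"translation":[0,0,0],"dr":[0,0,0],"jaw":0},{"translation":[0,0,0],"dr":[0,0,0],"jaw":0}])

```text
time_s: 23.67
position: [0.4375, 0.1296, 0.138]
tcp_rot: [[0.091, 0.996, 0.0], [0.996, -0.091, -0.0], [-0.0, 0.0, -1.0]]
force: [-0.0, 0.0, 0.8]
opening: 1.001
```

Run:
```python
from h import *
go(.4395,.130,.055)
s,d=capture("side")
save(s[:,:,::-1],"s15.png",(180,80,320,185),5)
```

```text
t 23.67 pos [0.4375 0.1296 0.138 ] yaw -5.22 F [-0.   0.   0.8] op 1.001
units [0.024 0.075 3.319]
```

View pics/s15.png

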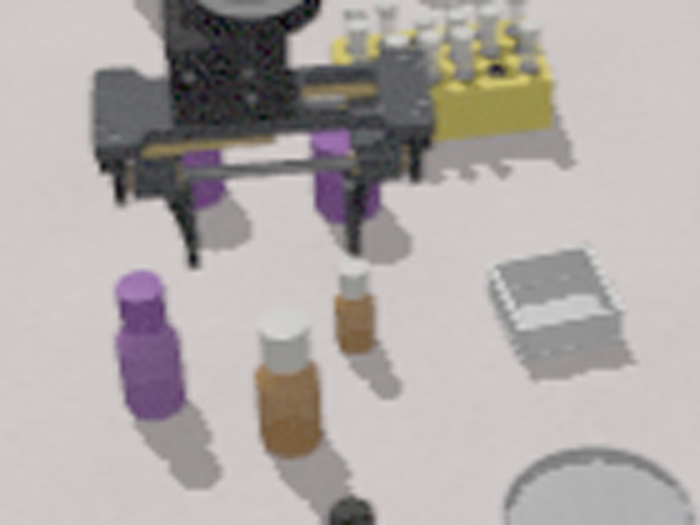

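The jaws straddle the bottle (cap at crop (285,330), tips at (195,262) and (355,250)). Descend so the tips sit just above the shoulder, then grip the cap.

Request:
arm_command(commands=[{"translation":[0.02,0.07,0.5],"dr":[0,0,0],"jaw":0},{"translation":[0,0,0.8],"dr":[0,0,0],"jaw":0},{"translation":[0,0,0.8],"dr":[0,0,0],"jaw":0},{"translation":[0,0,0.6],"dr":[0,0,0],"jaw":0},{"translation":[0,0,0.4],"dr":[0,0,0],"jaw":0},{"translation":[0,0,0.2],"dr":[0,0,0],"jaw":0},{"translation":[0,0,0],"dr":[0,0,0],"jaw":0},{"translation":[0,0,0],"dr":[0,0,0],"jaw":0}])

```text
time_s: 24.38
position: [0.4391, 0.1302, 0.0557]
tcp_rot: [[0.091, 0.996, 0.0], [0.996, -0.091, -0.0], [-0.0, 0.0, -1.0]]
force: [-1.0, -0.3, -1.3]
opening: 0.999
```

Run:
```python
from h import *
go(.4395,.130,.055)
s,d=capture("side")
save(s[:,:,::-1],"s16.png",(180,80,320,185),5)
```

```text
t 24.38 pos [0.4391 0.1302 0.0557] yaw -5.23 F [-1.  -0.3 -1.3] op 0.999
units [-0.006  0.018  0.028]
```

View pics/s16.png

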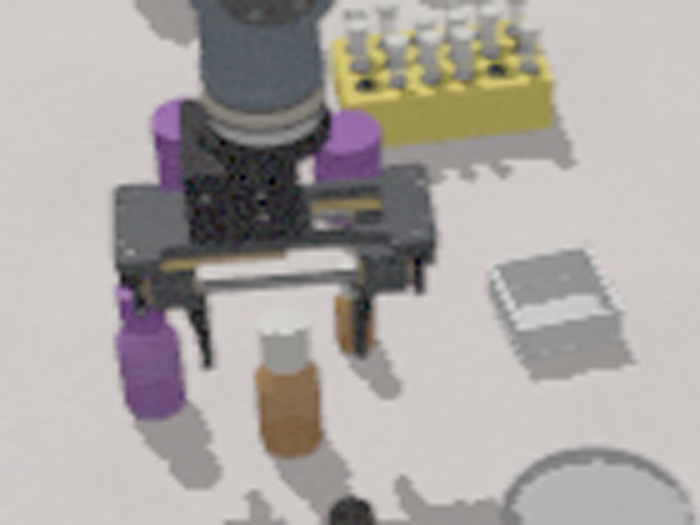

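The tips (crop (208,365) and (360,353)) are level with the lower part of the cap. Gripping.

Request:
arm_command(commands=[{"translation":[0,0,0],"dr":[0,0,0],"jaw":0.4},{"translation":[0,0,0],"dr":[0,0,0],"jaw":0.5},{"translation":[0,0,0],"dr":[0,0,0],"jaw":0.6},{"translation":[0,0,0],"dr":[0,0,0],"jaw":0.65},{"translation":[0,0,0],"dr":[0,0,0],"jaw":0.7},{"translation":[0,0,0],"dr":[0,0,0],"jaw":0.8},{"translation":[0,0,0],"dr":[0,0,0],"jaw":1},{"translation":[0,0,0],"dr":[0,0,0],"jaw":1},{"translation":[0,0,0],"dr":[0,0,0],"jaw":1},{"translation":[0,0,0],"dr":[0,0,0],"jaw":1}])

```text
time_s: 25.27
position: [0.4386, 0.1307, 0.0557]
tcp_rot: [[0.09, 0.996, 0.0], [0.996, -0.09, -0.0], [0.0, 0.0, -1.0]]
force: [0.2, 0.1, -0.8]
opening: 0.36
```

Request:
arm_command(commands=[{"translation":[0,0,-0.2],"dr":[0,0,0],"jaw":1},{"translation":[0,0,-0.4],"dr":[0,0,0],"jaw":1},{"translation":[0,0,-0.6],"dr":[0,0,0],"jaw":1},{"translation":[0,0,-0.8],"dr":[0,0,0],"jaw":1},{"translation":[0,0,-0.8],"dr":[0,0,0],"jaw":1},{"translation":[0,0,-0.7],"dr":[0,0,0],"jaw":1},{"translation":[0,0,-0.5],"dr":[0,0,0],"jaw":1},{"translation":[0,0,-0.3],"dr":[0,0,0],"jaw":1},{"translation":[0,0,0],"dr":[0,0,0],"jaw":1},{"translation":[0,0,0],"dr":[0,0,0],"jaw":1}])

```text
time_s: 26.1
position: [0.4383, 0.1307, 0.1632]
tcp_rot: [[0.09, 0.996, 0.0], [0.996, -0.09, 0.0], [0.0, 0.0, -1.0]]
force: [0.2, 0.5, -1.1]
opening: 0.356
```

Run:
```python
from h import *
go(.633,.203,.0597)
s,d=capture("side")
save(s[:,:,::-1],"s17.png",(180,70,320,175),5)
```

```text
t 26.1 pos [0.4383 0.1307 0.1632] yaw -5.18 F [ 0.2  0.5 -1.1] op 0.356
units [3.585 7.496 4.14 ]
```

View pics/s17.png

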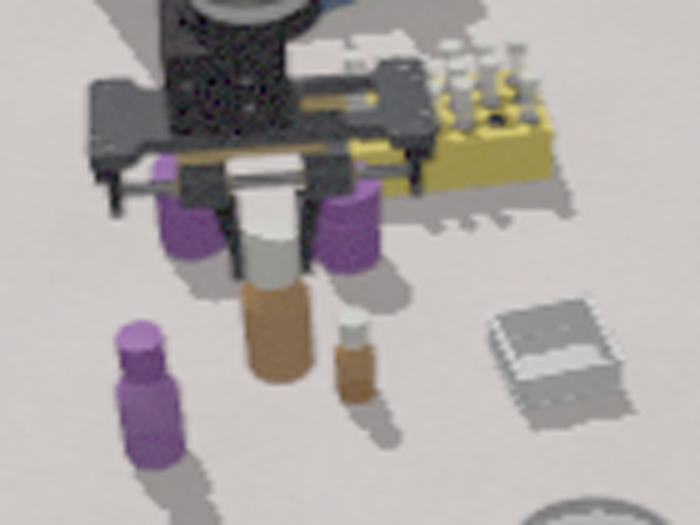

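The bottle hangs upright (crop (278,310)), opening 31 mm. Moving to the square holder.

Request:
arm_command(commands=[{"translation":[0.2,0.3,0],"dr":[0,0,0],"jaw":1},{"translation":[0.3,0.6,0],"dr":[0,0,0],"jaw":1},{"translation":[0.4,0.8,0],"dr":[0,0,0],"jaw":1},{"translation":[0.4,0.9,0],"dr":[0,0,0],"jaw":1},{"translation":[0.4,0.9,0],"dr":[0,0,0],"jaw":1},{"translation":[0.4,0.9,0],"dr":[0,0,0],"jaw":1},{"translation":[0.4,0.9,0],"dr":[0,0,0],"jaw":1},{"translation":[0.4,0.8,0],"dr":[0,0,0],"jaw":1},{"translation":[0.4,0.7,0],"dr":[0,0,0],"jaw":1},{"translation":[0.2,0.45,0],"dr":[0,0,0],"jaw":1},{"translation":[0.08,0.25,0],"dr":[0,0,0],"jaw":1},{"translation":[0,0,0],"dr":[0,0,0],"jaw":1}])

```text
time_s: 27.15
position: [0.6344, 0.2032, 0.1615]
tcp_rot: [[0.09, 0.996, -0.001], [0.996, -0.09, -0.0], [-0.0, -0.001, -1.0]]
force: [-0.2, -0.3, -2.1]
opening: 0.361
```

Request:
arm_command(commands=[{"translation":[0,0,0.3],"dr":[0,0,0],"jaw":1},{"translation":[0,0,0.6],"dr":[0,0,0],"jaw":1},{"translation":[0,0,0.7],"dr":[0,0,0],"jaw":1},{"translation":[0,0,0.6],"dr":[0,0,0],"jaw":1},{"translation":[0,0,0.3],"dr":[0,0,0],"jaw":1},{"translation":[0,0,0],"dr":[0,0,0],"jaw":1},{"translation":[0,0,0],"dr":[0,0,0],"jaw":1}])

```text
time_s: 27.73
position: [0.6325, 0.2026, 0.1003]
tcp_rot: [[0.09, 0.996, -0.002], [0.996, -0.09, -0.0], [-0.0, -0.002, -1.0]]
force: [-1.0, -0.5, -1.4]
opening: 0.361
```

Run:
```python
from h import *
go(.633,.203,.0597)
s,d=capture("side")
save(s[:,:,::-1],"s18.png",(220,70,360,175),5)
```

```text
t 27.73 pos [0.6325 0.2026 0.1003] yaw -5.19 F [-1.  -0.5 -1.4] op 0.361
units [0.017 0.02  1.623]
```

View pics/s18.png

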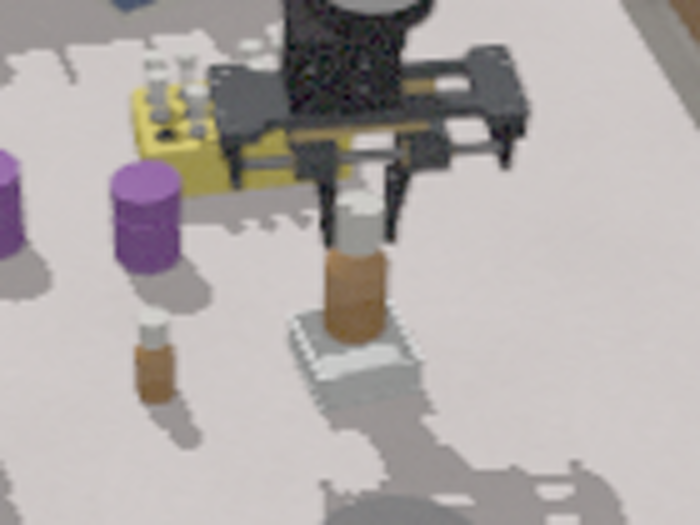

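The bottle's foot (crop (356,335)) is over the middle of the holder's opening. Lowering slowly.

Request:
arm_command(commands=[{"translation":[0,0,0.3],"dr":[0,0,0],"jaw":1},{"translation":[0,0,0.4],"dr":[0,0,0],"jaw":1},{"translation":[0,0,0.4],"dr":[0,0,0],"jaw":1},{"translation":[0,0,0.2],"dr":[0,0,0],"jaw":1},{"translation":[0,0,0.12],"dr":[0,0,0],"jaw":1},{"translation":[0,0,0.06],"dr":[0,0,0],"jaw":1},{"translation":[0,0,0],"dr":[0,0,0],"jaw":1},{"translation":[0,0,0],"dr":[0,0,0],"jaw":1}])

```text
time_s: 28.45
position: [0.6336, 0.2029, 0.0638]
tcp_rot: [[0.09, 0.996, 0.0], [0.996, -0.09, 0.0], [0.0, 0.0, -1.0]]
force: [0.4, -0.4, -1.1]
opening: 0.361
```

Request:
arm_command(commands=[{"translation":[0,0,0.04],"dr":[0,0,0],"jaw":1},{"translation":[0,0,0],"dr":[0,0,0],"jaw":1},{"translation":[0,0,0],"dr":[0,0,0],"jaw":1}])

```text
time_s: 28.7
position: [0.6335, 0.2029, 0.063]
tcp_rot: [[0.09, 0.996, 0.001], [0.996, -0.09, 0.0], [0.0, 0.001, -1.0]]
force: [-0.5, -0.2, -2.3]
opening: 0.36
```

Request:
arm_command(commands=[{"translation":[0,0,0.03],"dr":[0,0,0],"jaw":1},{"translation":[0,0,0],"dr":[0,0,0],"jaw":1},{"translation":[0,0,0],"dr":[0,0,0],"jaw":1}])

```text
time_s: 28.95
position: [0.6333, 0.2029, 0.062]
tcp_rot: [[0.09, 0.996, 0.0], [0.996, -0.09, -0.0], [-0.0, 0.0, -1.0]]
force: [0.2, -0.6, -1.4]
opening: 0.358
```

Request:
arm_command(commands=[{"translation":[0,0,0.05],"dr":[0,0,0],"jaw":1},{"translation":[0,0,0],"dr":[0,0,0],"jaw":1},{"translation":[0,0,0],"dr":[0,0,0],"jaw":1}])

```text
time_s: 29.2
position: [0.6332, 0.2028, 0.0606]
tcp_rot: [[0.09, 0.996, -0.0], [0.996, -0.09, -0.0], [-0.0, -0.0, -1.0]]
force: [-1.1, -0.2, -0.7]
opening: 0.365
```

Request:
arm_command(commands=[{"translation":[0,0,0.03],"dr":[0,0,0],"jaw":1},{"translation":[0,0,0],"dr":[0,0,0],"jaw":1},{"translation":[0,0,0],"dr":[0,0,0],"jaw":1}])

```text
time_s: 29.45
position: [0.6333, 0.2029, 0.0599]
tcp_rot: [[0.09, 0.996, -0.0], [0.996, -0.09, -0.0], [-0.0, -0.0, -1.0]]
force: [0.0, -0.7, -1.2]
opening: 0.359
```

Request:
arm_command(commands=[{"translation":[0,0,0.02],"dr":[0,0,0],"jaw":1},{"translation":[0,0,0],"dr":[0,0,0],"jaw":1},{"translation":[0,0,0],"dr":[0,0,0],"jaw":1}])

```text
time_s: 29.7
position: [0.6335, 0.2029, 0.0597]
tcp_rot: [[0.09, 0.996, 0.0], [0.996, -0.09, 0.0], [0.0, 0.0, -1.0]]
force: [0.1, 0.6, -0.3]
opening: 0.362
```

Request:
arm_command(commands=[{"translation":[0,0,0.02],"dr":[0,0,0],"jaw":1},{"translation":[0,0,0],"dr":[0,0,0],"jaw":1},{"translation":[0,0,0],"dr":[0,0,0],"jaw":1}])

```text
time_s: 29.95
position: [0.6336, 0.2029, 0.0596]
tcp_rot: [[0.09, 0.996, 0.001], [0.996, -0.09, 0.0], [0.0, 0.001, -1.0]]
force: [0.2, 0.7, 3.9]
opening: 0.355
```

It is on the floor (+3.9 N). Releasing and rising.

Request:
arm_command(commands=[{"translation":[0,0,0],"dr":[0,0,0],"jaw":0.5},{"translation":[0,0,0],"dr":[0,0,0],"jaw":0.4},{"translation":[0,0,0],"dr":[0,0,0],"jaw":0.2},{"translation":[0,0,0],"dr":[0,0,0],"jaw":0},{"translation":[0,0,0],"dr":[0,0,0],"jaw":0},{"translation":[0,0,-0.3],"dr":[0,0,0],"jaw":0},{"translation":[0,0,-0.6],"dr":[0,0,0],"jaw":0},{"translation":[0,0,-0.8],"dr":[0,0,0],"jaw":0},{"translation":[0,0,-0.8],"dr":[0,0,0],"jaw":0},{"translation":[0,0,-0.5],"dr":[0,0,0],"jaw":0},{"translation":[0,0,0],"dr":[0,0,0],"jaw":0},{"translation":[0,0,0],"dr":[0,0,0],"jaw":0}])

```text
time_s: 30.95
position: [0.6338, 0.2029, 0.1348]
tcp_rot: [[0.09, 0.996, 0.002], [0.996, -0.09, 0.0], [0.0, 0.002, -1.0]]
force: [-0.3, -0.4, -0.8]
opening: 0.996
```

Run:
```python
from h import *
go(.4608,.0172,.13)
s,d=capture("side")
save(s[:,:,::-1],"s19.png",(220,60,360,165),5)
tops("side",d,.104,.006)
```

```text
t 30.95 pos [0.6338 0.2029 0.1348] yaw -5.18 F [-0.3 -0.4 -0.8] op 0.996
units [-8.023 -6.221  0.178]
side 0.104 [292. 121.] 56 mean [0.6338 0.1991 0.1027] circ [0.6344 0.1989] 0.0163
side 0.104 [206. 138.] 16 mean [0.3494 0.1775 0.1   ] circ [0.3504 0.1785] 0.0104
side 0.104 [210. 137.] 16 mean [0.3632 0.1792 0.0997] circ [0.3598 0.178 ] 0.0132
```

View pics/s19.png

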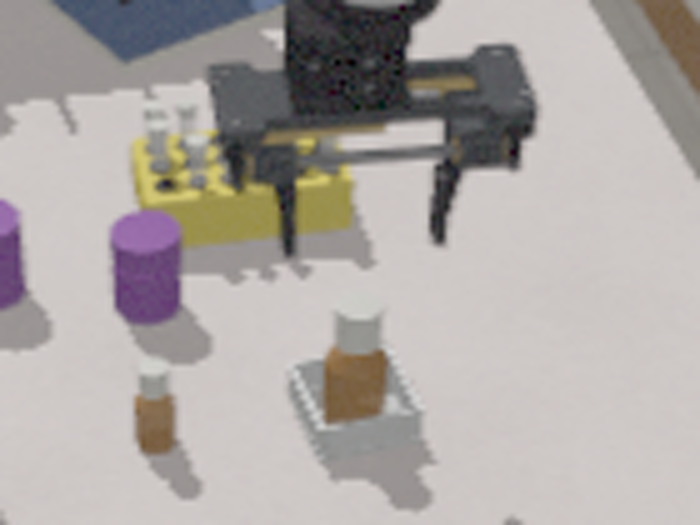

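The bottle stands upright in the holder, top at z≈0.103 (crop (357,310)). Next, the bung near (0.461, 0.017).

Request:
arm_command(commands=[{"translation":[-0.4,-0.3,0],"dr":[0,0,0],"jaw":0},{"translation":[-0.8,-0.6,0],"dr":[0,0,0],"jaw":0},{"translation":[-0.9,-0.7,0],"dr":[0,0,0],"jaw":0},{"translation":[-0.9,-0.7,0],"dr":[0,0,0],"jaw":0},{"translation":[-0.9,-0.7,0],"dr":[0,0,0],"jaw":0},{"translation":[-0.9,-0.7,0],"dr":[0,0,0],"jaw":0},{"translation":[-0.9,-0.7,0],"dr":[0,0,0],"jaw":0},{"translation":[-0.9,-0.7,0],"dr":[0,0,0],"jaw":0},{"translation":[-0.8,-0.6,0],"dr":[0,0,0],"jaw":0},{"translation":[-0.4,-0.3,0],"dr":[0,0,0],"jaw":0},{"translation":[-0.22,-0.22,0],"dr":[0,0,0],"jaw":0},{"translation":[0,0,0],"dr":[0,0,0],"jaw":0}])

```text
time_s: 32.0
position: [0.4592, 0.0168, 0.1334]
tcp_rot: [[0.092, 0.996, -0.002], [0.996, -0.092, 0.001], [0.0, -0.002, -1.0]]
force: [-1.0, -0.6, -0.5]
opening: 1.004
```

Request:
arm_command(commands=[{"translation":[0,0,0.5],"dr":[0,0,0],"jaw":0.2},{"translation":[0,0,0.9],"dr":[0,0,0],"jaw":0.2},{"translation":[0,0,0.8],"dr":[0,0,0],"jaw":0.2},{"translation":[0,0,0.5],"dr":[0,0,0],"jaw":0.2},{"translation":[0,0,0],"dr":[0,0,0],"jaw":0.2},{"translation":[0,0,0],"dr":[0,0,0],"jaw":0.2},{"translation":[0,0,0],"dr":[0,0,0],"jaw":0.2}])

```text
time_s: 32.58
position: [0.4615, 0.0176, 0.0668]
tcp_rot: [[0.09, 0.996, 0.001], [0.996, -0.09, -0.0], [-0.0, 0.001, -1.0]]
force: [-0.8, 0.7, -0.3]
opening: 0.803
```

Run:
```python
from h import *
go(.4608,.0172,-.01)
s,d=capture("side")
save(s[:,:,::-1],"s20.png",(190,110,330,215),5)
```

```text
t 32.58 pos [0.4615 0.0176 0.0668] yaw -5.14 F [-0.8  0.7 -0.3] op 0.803
units [-0.018 -0.03   3.071]
```

View pics/s20.png

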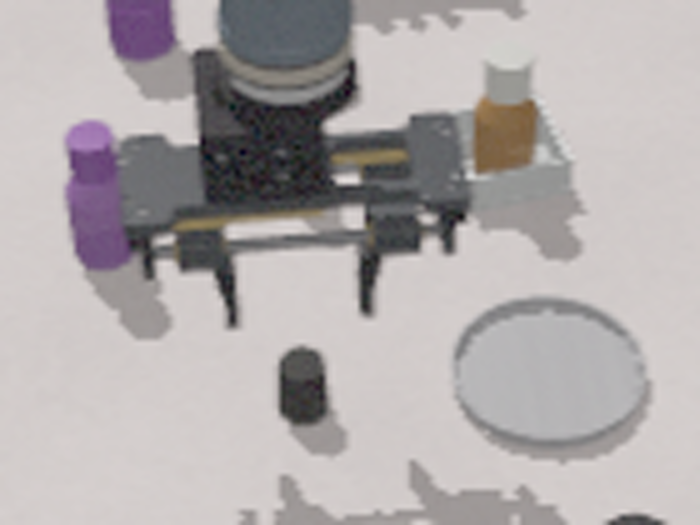

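The jaws are centred over the bung (bung at crop (302,385), tips at (232,322) and (366,312)). I'll descend until the tips are about 18 mm up and grip around its centre of mass.

Request:
arm_command(commands=[{"translation":[-0.02,-0.03,0.4],"dr":[0,0,0],"jaw":0.2},{"translation":[0,0,0.7],"dr":[0,0,0],"jaw":0.2},{"translation":[0,0,0.7],"dr":[0,0,0],"jaw":0.2},{"translation":[0,0,0.5],"dr":[0,0,0],"jaw":0.2},{"translation":[0,0,0.3],"dr":[0,0,0],"jaw":0.2},{"translation":[0,0,0.15],"dr":[0,0,0],"jaw":0.2},{"translation":[0,0,0],"dr":[0,0,0],"jaw":0.2},{"translation":[0,0,0],"dr":[0,0,0],"jaw":0.2}])

```text
time_s: 33.3
position: [0.4601, 0.0168, -0.0018]
tcp_rot: [[0.09, 0.996, 0.001], [0.996, -0.09, -0.0], [-0.0, 0.001, -1.0]]
force: [-0.7, -1.0, -0.0]
opening: 0.797
```

Run:
```python
from h import *
go(.4608,.0172,-.002)
s,d=capture("side")
save(s[:,:,::-1],"s21.png",(190,110,330,215),5)
```

```text
t 33.3 pos [ 0.4601  0.0168 -0.0018] yaw -5.18 F [-0.7 -1.  -0. ] op 0.797
units [0.02  0.026 0.009]
```

View pics/s21.png

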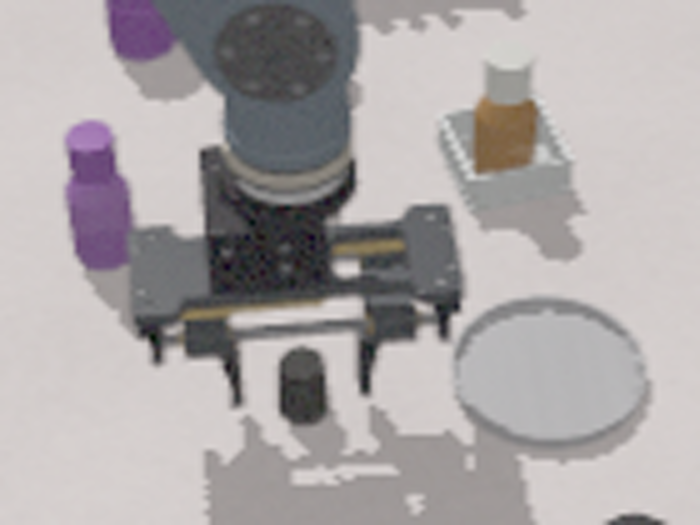

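The tips are at crop (237,402) and (366,392), at mid-bung. Grip and lift.

Request:
arm_command(commands=[{"translation":[0,0,0],"dr":[0,0,0],"jaw":0.4},{"translation":[0,0,0],"dr":[0,0,0],"jaw":0.5},{"translation":[0,0,0],"dr":[0,0,0],"jaw":0.6},{"translation":[0,0,0],"dr":[0,0,0],"jaw":0.65},{"translation":[0,0,0],"dr":[0,0,0],"jaw":0.7},{"translation":[0,0,0],"dr":[0,0,0],"jaw":0.8},{"translation":[0,0,0],"dr":[0,0,0],"jaw":1},{"translation":[0,0,0],"dr":[0,0,0],"jaw":1},{"translation":[0,0,0],"dr":[0,0,0],"jaw":1},{"translation":[0,0,0],"dr":[0,0,0],"jaw":1}])

```text
time_s: 34.18
position: [0.4597, 0.0168, -0.0023]
tcp_rot: [[0.09, 0.996, 0.0], [0.996, -0.09, -0.0], [-0.0, 0.0, -1.0]]
force: [1.4, -1.3, 0.4]
opening: 0.349
```

Request:
arm_command(commands=[{"translation":[0,0,-0.2],"dr":[0,0,0],"jaw":1},{"translation":[0,0,-0.4],"dr":[0,0,0],"jaw":1},{"translation":[0,0,-0.6],"dr":[0,0,0],"jaw":1},{"translation":[0,0,-0.6],"dr":[0,0,0],"jaw":1},{"translation":[0,0,-0.4],"dr":[0,0,0],"jaw":1},{"translation":[0,0,-0.2],"dr":[0,0,0],"jaw":1},{"translation":[0,0,0],"dr":[0,0,0],"jaw":1},{"translation":[0,0,0],"dr":[0,0,0],"jaw":1}])

```text
time_s: 34.85
position: [0.4595, 0.0168, 0.0578]
tcp_rot: [[0.09, 0.996, 0.0], [0.996, -0.09, -0.0], [-0.0, 0.0, -1.0]]
force: [-0.6, -0.5, -0.9]
opening: 0.346
```

Run:
```python
from h import *
go(.615,.034,.002)
s,d=capture("side")
save(s[:,:,::-1],"s22.png",(190,110,330,215),5)
```

```text
t 34.85 pos [0.4595 0.0168 0.0578] yaw -5.18 F [-0.6 -0.5 -0.9] op 0.346
units [1.246 6.13  2.235]
```

View pics/s22.png

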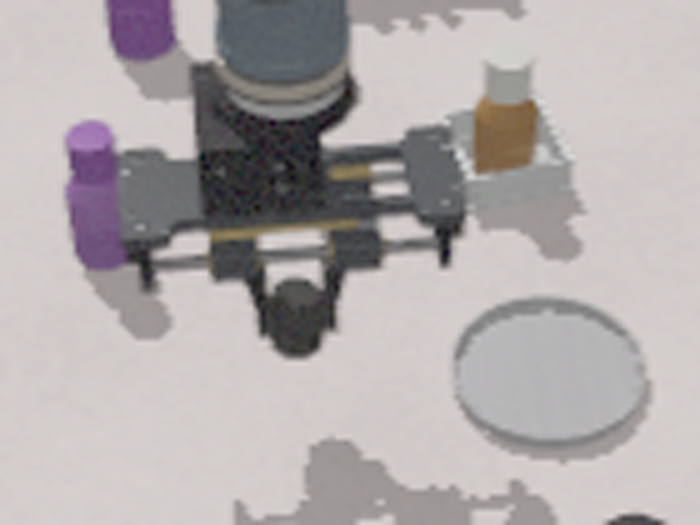

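The bung is up and upright (crop (297,320)). Moving to the dish's +y half.

Request:
arm_command(commands=[{"translation":[0.1,0.3,0],"dr":[0,0,0],"jaw":1},{"translation":[0.1,0.6,0],"dr":[0,0,0],"jaw":1},{"translation":[0.2,0.8,0],"dr":[0,0,0],"jaw":1},{"translation":[0.2,0.9,0],"dr":[0,0,0],"jaw":1},{"translation":[0.2,0.9,0],"dr":[0,0,0],"jaw":1},{"translation":[0.2,0.9,0],"dr":[0,0,0],"jaw":1},{"translation":[0.1,0.8,0],"dr":[0,0,0],"jaw":1},{"translation":[0.1,0.6,0],"dr":[0,0,0],"jaw":1},{"translation":[0.05,0.33,0],"dr":[0,0,0],"jaw":1},{"translation":[0,0,0],"dr":[0,0,0],"jaw":1},{"translation":[0,0,0],"dr":[0,0,0],"jaw":1}])

```text
time_s: 35.82
position: [0.6141, 0.0343, 0.0568]
tcp_rot: [[0.09, 0.996, -0.002], [0.996, -0.09, 0.0], [-0.0, -0.002, -1.0]]
force: [-1.4, 0.1, -0.0]
opening: 0.35
```

Request:
arm_command(commands=[{"translation":[0,0,0.3],"dr":[0,0,0],"jaw":1},{"translation":[0,0,0.5],"dr":[0,0,0],"jaw":1},{"translation":[0,0,0.4],"dr":[0,0,0],"jaw":1},{"translation":[0,0,0.2],"dr":[0,0,0],"jaw":1},{"translation":[0,0,0],"dr":[0,0,0],"jaw":1},{"translation":[0,0,0],"dr":[0,0,0],"jaw":1}])

```text
time_s: 36.32
position: [0.6143, 0.0341, 0.0218]
tcp_rot: [[0.09, 0.996, -0.002], [0.996, -0.09, 0.0], [0.0, -0.002, -1.0]]
force: [0.6, 0.6, -0.6]
opening: 0.348
```

Run:
```python
from h import *
go(.615,.033,.002)
s,d=capture("side")
save(s[:,:,::-1],"s23.png",(230,110,370,215),5)
```

```text
t 36.32 pos [0.6143 0.0341 0.0218] yaw -5.19 F [ 0.6  0.6 -0.6] op 0.348
units [-0.041  0.034  0.794]
```

View pics/s23.png

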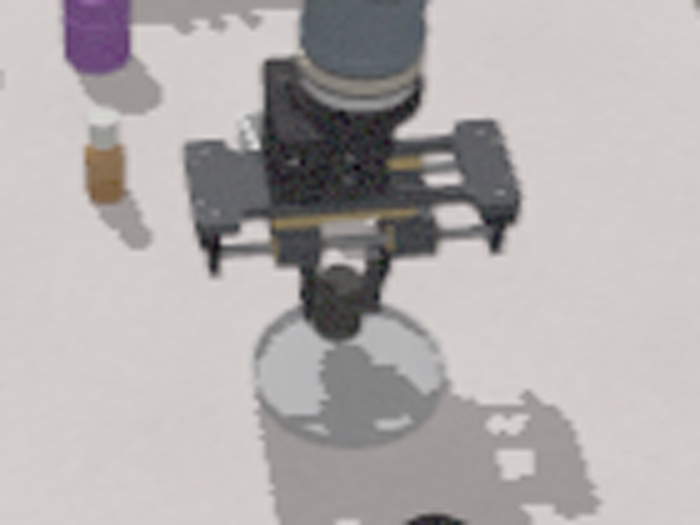

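The bung is over the dish's far half (crop (338,315)), about 20 mm up. Lowering.

Request:
arm_command(commands=[{"translation":[-0.04,0,0.25],"dr":[0,0,0],"jaw":1},{"translation":[0,0,0.25],"dr":[0,0,0],"jaw":1},{"translation":[0,0,0.12],"dr":[0,0,0],"jaw":1},{"translation":[0,0,0.06],"dr":[0,0,0],"jaw":1},{"translation":[0,0,0.0],"dr":[0,0,0],"jaw":1},{"translation":[0,0,0],"dr":[0,0,0],"jaw":1},{"translation":[0,0,0],"dr":[0,0,0],"jaw":1}])

```text
time_s: 36.95
position: [0.6151, 0.0331, 0.0058]
tcp_rot: [[0.09, 0.996, 0.0], [0.996, -0.09, -0.0], [-0.0, 0.0, -1.0]]
force: [-0.1, -0.4, -0.7]
opening: 0.35
```

Request:
arm_command(commands=[{"translation":[0,0,0.05],"dr":[0,0,0],"jaw":1},{"translation":[0,0,0],"dr":[0,0,0],"jaw":1},{"translation":[0,0,0],"dr":[0,0,0],"jaw":1}])

```text
time_s: 37.2
position: [0.6149, 0.0331, 0.0045]
tcp_rot: [[0.09, 0.996, 0.0], [0.996, -0.09, -0.0], [-0.0, 0.0, -1.0]]
force: [0.4, -0.4, -0.8]
opening: 0.348
```

Request:
arm_command(commands=[{"translation":[0,0,0.05],"dr":[0,0,0],"jaw":1},{"translation":[0,0,0.02],"dr":[0,0,0],"jaw":1},{"translation":[0,0,0],"dr":[0,0,0],"jaw":1},{"translation":[0,0,0],"dr":[0,0,0],"jaw":1}])

```text
time_s: 37.53
position: [0.6149, 0.0331, 0.0027]
tcp_rot: [[0.09, 0.996, -0.0], [0.996, -0.09, 0.0], [-0.0, -0.0, -1.0]]
force: [-0.2, -0.4, -1.0]
opening: 0.349
```

Request:
arm_command(commands=[{"translation":[0,0,0.03],"dr":[0,0,0],"jaw":1},{"translation":[0,0,0],"dr":[0,0,0],"jaw":1},{"translation":[0,0,0],"dr":[0,0,0],"jaw":1}])

```text
time_s: 37.78
position: [0.6149, 0.0331, 0.0019]
tcp_rot: [[0.09, 0.996, -0.0], [0.996, -0.09, 0.0], [0.0, -0.0, -1.0]]
force: [-0.2, 0.0, -1.4]
opening: 0.35
```

Request:
arm_command(commands=[{"translation":[0,0,0.02],"dr":[0,0,0],"jaw":1},{"translation":[0,0,0],"dr":[0,0,0],"jaw":1},{"translation":[0,0,0],"dr":[0,0,0],"jaw":1}])

```text
time_s: 38.03
position: [0.615, 0.0331, 0.0017]
tcp_rot: [[0.09, 0.996, 0.0], [0.996, -0.09, -0.0], [-0.0, 0.0, -1.0]]
force: [-0.9, 0.0, 4.1]
opening: 0.35
```

Contact (+4.1 N). Releasing gently and rising.

Request:
arm_command(commands=[{"translation":[0,0,0],"dr":[0,0,0],"jaw":0.6},{"translation":[0,0,0],"dr":[0,0,0],"jaw":0.5},{"translation":[0,0,0],"dr":[0,0,0],"jaw":0.4},{"translation":[0,0,0],"dr":[0,0,0],"jaw":0.3},{"translation":[0,0,0],"dr":[0,0,0],"jaw":0.3},{"translation":[0,0,-0.3],"dr":[0,0,0],"jaw":0.3},{"translation":[0,0,-0.6],"dr":[0,0,0],"jaw":0.3},{"translation":[0,0,-0.8],"dr":[0,0,0],"jaw":0.3},{"translation":[0,0,-0.8],"dr":[0,0,0],"jaw":0.3},{"translation":[0,0,-0.5],"dr":[0,0,0],"jaw":0.3},{"translation":[0,0,0],"dr":[0,0,0],"jaw":0.3},{"translation":[0,0,0],"dr":[0,0,0],"jaw":0.2}])

```text
time_s: 39.03
position: [0.6154, 0.033, 0.0773]
tcp_rot: [[0.09, 0.996, 0.002], [0.996, -0.09, -0.0], [-0.0, 0.002, -1.0]]
force: [-0.5, -0.7, 0.4]
opening: 0.727
```

Run:
```python
from h import *
go(.4035,-.288,.075)
s,d=capture("side")
save(s[:,:,::-1],"s24.png",(230,110,370,215),5)
tops("side",d,.043,.006)
```

```text
t 39.03 pos [0.6154 0.033  0.0773] yaw -5.18 F [-0.5 -0.7  0.4] op 0.727
units [-13.554  -7.283   0.079]
side 0.043 [267.  94.] 384 mean [0.6027 0.4469 0.0437] circ [0.6081 0.4616] 0.0885
side 0.043 [218. 112.] 41 mean [0.4074 0.3826 0.0423] circ [0.4075 0.3915] 0.0244
side 0.043 [249. 114.] 40 mean [0.5164 0.3431 0.0429] circ [0.5185 0.352 ] 0.0243
side 0.043 [251. 140.] 22 mean [0.4967 0.2052 0.0416] circ [0.4971 0.2078] 0.0127
side 0.043 [210. 154.] 37 mean [0.3556 0.1656 0.0423] circ [0.3565 0.1745] 0.0201
side 0.043 [298. 171.] 61 mean [0.6148 0.0305 0.0421] circ [0.6147 0.0326] 0.0157
side 0.043 [315. 231.] 53 mean [ 0.603  -0.201   0.0425] circ [ 0.6088 -0.1881] 0.0251
side 0.043 [321. 256.] 53 mean [ 0.5942 -0.2796  0.0426] circ [ 0.6004 -0.2707] 0.0239
side 0.043 [249. 273.] 93 mean [ 0.4039 -0.2909  0.0395] circ [ 0.4033 -0.2898] 0.0154
side 0.043 [329. 311.] 64 mean [ 0.5703 -0.4276  0.043 ] circ [ 0.5657 -0.4357] 0.0241
side 0.043 [340. 320.] 10 mean [ 0.5883 -0.4531  0.0428] circ [ 0.5879 -0.4523] 0.0063
side 0.043 [325. 331.] 37 mean [ 0.546  -0.4714  0.0429] circ [ 0.5482 -0.466 ] 0.0219
```

View pics/s24.png

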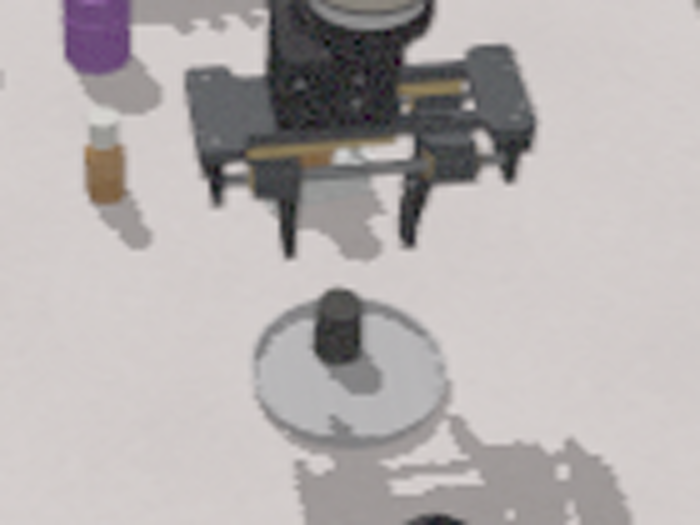

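The first bung stands upright in the dish (crop (338,325)). On to the second one at (0.4035, −0.288).

Request:
arm_command(commands=[{"translation":[-0.5,-0.4,0],"dr":[0,0,0],"jaw":0.2},{"translation":[-1,-0.8,0],"dr":[0,0,0],"jaw":0.2},{"translation":[-1,-0.8,0],"dr":[0,0,0],"jaw":0.2},{"translation":[-1,-0.8,0],"dr":[0,0,0],"jaw":0.2},{"translation":[-1,-0.8,0],"dr":[0,0,0],"jaw":0.2},{"translation":[-1,-0.8,0],"dr":[0,0,0],"jaw":0.2},{"translation":[-1,-0.8,0],"dr":[0,0,0],"jaw":0.2},{"translation":[-1,-0.6,0],"dr":[0,0,0],"jaw":0.2},{"translation":[-1,-0.4,0],"dr":[0,0,0],"jaw":0.2},{"translation":[-1,-0.4,0],"dr":[0,0,0],"jaw":0.2},{"translation":[-1,-0.3,0],"dr":[0,0,0],"jaw":0.2},{"translation":[-1,-0.2,0],"dr":[0,0,0],"jaw":0.2}])

```text
time_s: 40.08
position: [0.4101, -0.2372, 0.0752]
tcp_rot: [[0.091, 0.996, -0.003], [0.996, -0.091, 0.003], [0.002, -0.003, -1.0]]
force: [1.0, 0.6, 0.3]
opening: 0.803
```

Request:
arm_command(commands=[{"translation":[-1,-0.1,0],"dr":[0,0,0],"jaw":0.2},{"translation":[-0.7,-0.08,0],"dr":[0,0,0],"jaw":0.2},{"translation":[-0.35,0,0],"dr":[0,0,0],"jaw":0.2},{"translation":[0,0,0],"dr":[0,0,0],"jaw":0.2},{"translation":[0,0,0],"dr":[0,0,0],"jaw":0.2},{"translation":[0,0,0],"dr":[0,0,0],"jaw":0.2},{"translation":[0,0,0],"dr":[0,0,0],"jaw":0.2}])

```text
time_s: 40.67
position: [0.4029, -0.2861, 0.0762]
tcp_rot: [[0.089, 0.996, -0.001], [0.996, -0.089, 0.001], [0.001, -0.001, -1.0]]
force: [-0.9, -0.1, -0.7]
opening: 0.799
```

Run:
```python
from h import *
go(.4035,-.2882,-.002)
s,d=capture("side")
save(s[:,:,::-1],"s25.png",(180,200,320,305),5)
```

```text
t 40.67 pos [ 0.4029 -0.2861  0.0762] yaw -5.1 F [-0.9 -0.1 -0.7] op 0.799
units [-0.085  0.036  3.126]
```

View pics/s25.png

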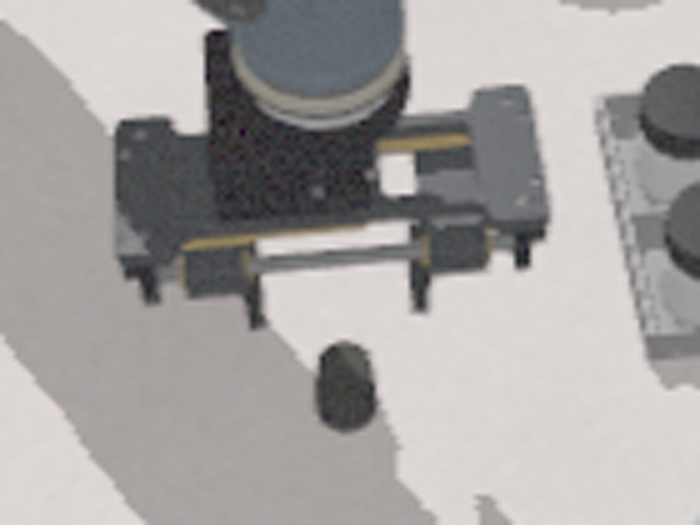

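The jaws are centred over the second bung (crop (345,385)). Descend and grip.

Request:
arm_command(commands=[{"translation":[-0.05,0.03,0.4],"dr":[0,0,0],"jaw":0.2},{"translation":[0,0,0.8],"dr":[0,0,0],"jaw":0.2},{"translation":[0,0,0.8],"dr":[0,0,0],"jaw":0.2},{"translation":[0,0,0.6],"dr":[0,0,0],"jaw":0.2},{"translation":[0,0,0.35],"dr":[0,0,0],"jaw":0.2},{"translation":[0,0,0.15],"dr":[0,0,0],"jaw":0.2},{"translation":[0,0,0],"dr":[0,0,0],"jaw":0.2},{"translation":[0,0,0],"dr":[0,0,0],"jaw":0.2}])

```text
time_s: 41.38
position: [0.4039, -0.2892, -0.0009]
tcp_rot: [[0.09, 0.996, 0.0], [0.996, -0.09, -0.0], [-0.0, 0.0, -1.0]]
force: [0.3, 0.1, 1.3]
opening: 0.802
```

Request:
arm_command(commands=[{"translation":[0,0,0],"dr":[0,0,0],"jaw":0.4},{"translation":[0,0,0],"dr":[0,0,0],"jaw":0.5},{"translation":[0,0,0],"dr":[0,0,0],"jaw":0.6},{"translation":[0,0,0],"dr":[0,0,0],"jaw":0.65},{"translation":[0,0,0],"dr":[0,0,0],"jaw":0.7},{"translation":[0,0,0],"dr":[0,0,0],"jaw":0.8},{"translation":[0,0,0],"dr":[0,0,0],"jaw":1},{"translation":[0,0,0],"dr":[0,0,0],"jaw":1},{"translation":[0,0,0],"dr":[0,0,0],"jaw":1},{"translation":[0,0,0],"dr":[0,0,0],"jaw":1}])

```text
time_s: 42.22
position: [0.4038, -0.2892, -0.001]
tcp_rot: [[0.09, 0.996, 0.0], [0.996, -0.09, -0.0], [-0.0, 0.0, -1.0]]
force: [-1.3, 0.2, 1.9]
opening: 0.351
```

Request:
arm_command(commands=[{"translation":[0,0,-0.2],"dr":[0,0,0],"jaw":1},{"translation":[0,0,-0.4],"dr":[0,0,0],"jaw":1},{"translation":[0,0,-0.7],"dr":[0,0,0],"jaw":1},{"translation":[0,0,-0.9],"dr":[0,0,0],"jaw":1},{"translation":[0,0,-0.9],"dr":[0,0,0],"jaw":1},{"translation":[0,0,-0.6],"dr":[0,0,0],"jaw":1},{"translation":[0,0,-0.3],"dr":[0,0,0],"jaw":1},{"translation":[0,0,0],"dr":[0,0,0],"jaw":1},{"translation":[0,0,0],"dr":[0,0,0],"jaw":1}])

```text
time_s: 42.97
position: [0.4037, -0.2891, 0.0993]
tcp_rot: [[0.09, 0.996, 0.0], [0.996, -0.09, -0.001], [-0.0, 0.0, -1.0]]
force: [0.6, -0.4, -1.5]
opening: 0.35
```

Run:
```python
from h import *
go(.615,-.021,.1)
s,d=capture("side")
save(s[:,:,::-1],"s26.png",(180,190,320,295),5)
```

```text
t 42.97 pos [ 0.4037 -0.2891  0.0993] yaw -5.18 F [ 0.6 -0.4 -1.5] op 0.35
units [11.443  7.451 -0.031]
```

View pics/s26.png

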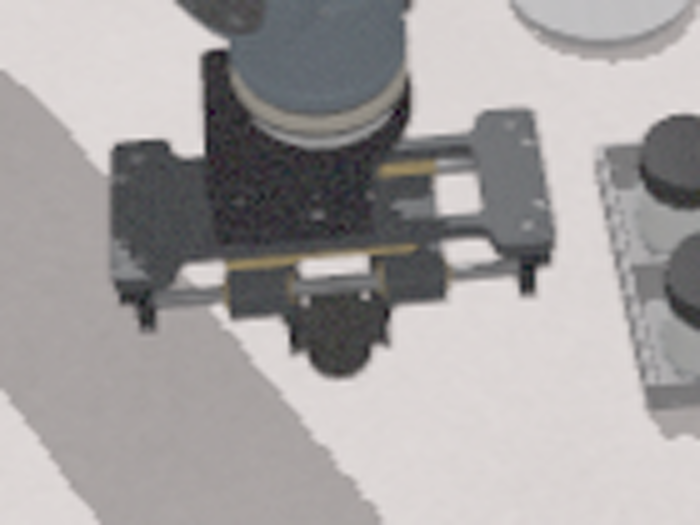

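The bung is lifted and upright (crop (340,340)). Moving to the dish's −y half.

Request:
arm_command(commands=[{"translation":[0.4,0.1,0],"dr":[0,0,0],"jaw":1},{"translation":[0.8,0.2,0],"dr":[0,0,0],"jaw":1},{"translation":[1,0.4,0],"dr":[0,0,0],"jaw":1},{"translation":[1,0.5,0],"dr":[0,0,0],"jaw":1},{"translation":[1,0.6,0],"dr":[0,0,0],"jaw":1},{"translation":[1,0.7,0],"dr":[0,0,0],"jaw":1},{"translation":[1,0.7,0],"dr":[0,0,0],"jaw":1},{"translation":[1,0.7,0],"dr":[0,0,0],"jaw":1},{"translation":[1,0.7,0],"dr":[0,0,0],"jaw":1},{"translation":[1,0.7,0],"dr":[0,0,0],"jaw":1},{"translation":[0.9,0.7,0],"dr":[0,0,0],"jaw":1},{"translation":[0.7,0.6,0],"dr":[0,0,0],"jaw":1}])

```text
time_s: 44.02
position: [0.5923, -0.032, 0.0974]
tcp_rot: [[0.089, 0.996, -0.003], [0.996, -0.089, 0.001], [0.001, -0.003, -1.0]]
force: [0.6, -0.4, 0.7]
opening: 0.343
```

Request:
arm_command(commands=[{"translation":[0.44,0.5,0],"dr":[0,0,0],"jaw":1},{"translation":[0.2,0.35,0],"dr":[0,0,0],"jaw":1},{"translation":[0,0,0],"dr":[0,0,0],"jaw":1},{"translation":[0,0,0.4],"dr":[0,0,0],"jaw":1},{"translation":[0,0,0.7],"dr":[0,0,0],"jaw":1},{"translation":[0,0,0.7],"dr":[0,0,0],"jaw":1},{"translation":[0,0,0.6],"dr":[0,0,0],"jaw":1},{"translation":[0,0,0.4],"dr":[0,0,0],"jaw":1},{"translation":[0,0,0.2],"dr":[0,0,0],"jaw":1},{"translation":[0,0,0],"dr":[0,0,0],"jaw":1},{"translation":[0,0,0],"dr":[0,0,0],"jaw":1}])

```text
time_s: 44.93
position: [0.6147, -0.0216, 0.0239]
tcp_rot: [[0.091, 0.996, -0.0], [0.996, -0.091, 0.0], [0.0, -0.0, -1.0]]
force: [0.3, 0.1, -1.0]
opening: 0.35
```

Run:
```python
from h import *
go(.615,-.021,.003)
s,d=capture("side")
save(s[:,:,::-1],"s27.png",(230,120,370,225),5)
```

```text
t 44.93 pos [ 0.6147 -0.0216  0.0239] yaw -5.22 F [ 0.3  0.1 -1. ] op 0.35
units [0.024 0.009 0.835]
```

View pics/s27.png

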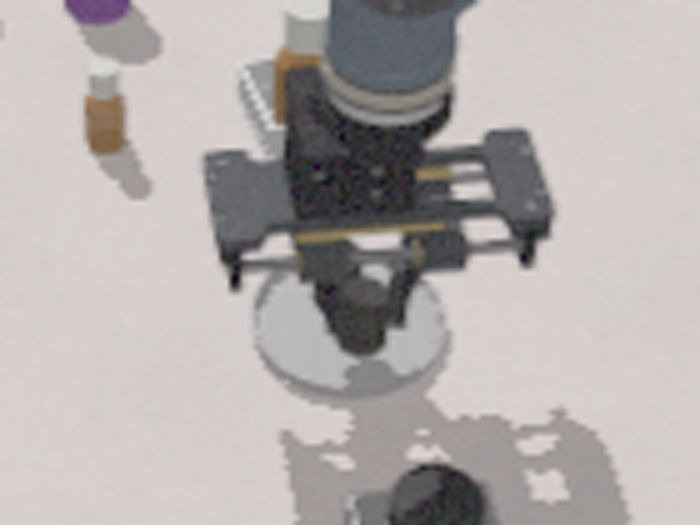

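The second bung is over the dish's near half (crop (358,325)). Lowering to an expected TCP z of about 0.003.

Request:
arm_command(commands=[{"translation":[0,0,0.25],"dr":[0,0,0],"jaw":1},{"translation":[0,0,0.25],"dr":[0,0,0],"jaw":1},{"translation":[0,0,0.15],"dr":[0,0,0],"jaw":1},{"translation":[0,0,0.07],"dr":[0,0,0],"jaw":1},{"translation":[0,0,0.0],"dr":[0,0,0],"jaw":1},{"translation":[0,0,0],"dr":[0,0,0],"jaw":1},{"translation":[0,0,0],"dr":[0,0,0],"jaw":1}])

```text
time_s: 45.57
position: [0.6152, -0.0211, 0.006]
tcp_rot: [[0.09, 0.996, 0.0], [0.996, -0.09, -0.0], [-0.0, 0.0, -1.0]]
force: [-0.1, 0.3, -1.0]
opening: 0.345
```

Request:
arm_command(commands=[{"translation":[0,0,0.05],"dr":[0,0,0],"jaw":1},{"translation":[0,0,0],"dr":[0,0,0],"jaw":1},{"translation":[0,0,0],"dr":[0,0,0],"jaw":1}])

```text
time_s: 45.82
position: [0.6151, -0.0212, 0.0048]
tcp_rot: [[0.09, 0.996, 0.0], [0.996, -0.09, -0.0], [-0.0, 0.0, -1.0]]
force: [0.4, 0.0, 0.0]
opening: 0.352
```

Request:
arm_command(commands=[{"translation":[0,0,0.03],"dr":[0,0,0],"jaw":1},{"translation":[0,0,0],"dr":[0,0,0],"jaw":1},{"translation":[0,0,0],"dr":[0,0,0],"jaw":1}])

```text
time_s: 46.07
position: [0.615, -0.0211, 0.0039]
tcp_rot: [[0.09, 0.996, -0.0], [0.996, -0.09, 0.0], [-0.0, -0.0, -1.0]]
force: [0.6, 0.7, -0.6]
opening: 0.347
```

Request:
arm_command(commands=[{"translation":[0,0,0.04],"dr":[0,0,0],"jaw":1},{"translation":[0,0,0],"dr":[0,0,0],"jaw":1},{"translation":[0,0,0],"dr":[0,0,0],"jaw":1}])

```text
time_s: 46.32
position: [0.6152, -0.0212, 0.0031]
tcp_rot: [[0.09, 0.996, 0.0], [0.996, -0.09, -0.0], [-0.0, 0.0, -1.0]]
force: [-0.4, -0.3, 1.7]
opening: 0.351
```

Request:
arm_command(commands=[{"translation":[0,0,0.03],"dr":[0,0,0],"jaw":1},{"translation":[0,0,0],"dr":[0,0,0],"jaw":1},{"translation":[0,0,0],"dr":[0,0,0],"jaw":1}])

```text
time_s: 46.57
position: [0.6152, -0.0212, 0.003]
tcp_rot: [[0.09, 0.996, 0.0], [0.996, -0.09, -0.0], [-0.0, 0.0, -1.0]]
force: [-1.1, 0.0, 5.2]
opening: 0.345
```

Contact (+5.2 N). Releasing, rising well clear and backing off.

Request:
arm_command(commands=[{"translation":[0,0,0],"dr":[0,0,0],"jaw":0.6},{"translation":[0,0,0],"dr":[0,0,0],"jaw":0.5},{"translation":[0,0,0],"dr":[0,0,0],"jaw":0.4},{"translation":[0,0,0],"dr":[0,0,0],"jaw":0.3},{"translation":[0,0,0],"dr":[0,0,0],"jaw":0.3},{"translation":[0,0,-0.3],"dr":[0,0,0],"jaw":0.3},{"translation":[0,0,-0.6],"dr":[0,0,0],"jaw":0.3},{"translation":[0,0,-0.9],"dr":[0,0,0],"jaw":0.3},{"translation":[0,0,-1],"dr":[0,0,0],"jaw":0.3},{"translation":[0,0,-1],"dr":[0,0,0],"jaw":0.3},{"translation":[0,0,-1],"dr":[0,0,0],"jaw":0.3},{"translation":[0,0,-1],"dr":[0,0,0],"jaw":0.2}])

```text
time_s: 47.57
position: [0.6148, -0.0211, 0.1488]
tcp_rot: [[0.09, 0.996, -0.0], [0.996, -0.09, 0.0], [0.0, -0.0, -1.0]]
force: [0.7, -1.1, -0.6]
opening: 0.725
```

Request:
arm_command(commands=[{"translation":[0,-0.5,-0.7],"dr":[0,0,0],"jaw":0},{"translation":[0,-1,-0.5],"dr":[0,0,0],"jaw":0},{"translation":[0,-1,0],"dr":[0,0,0],"jaw":0},{"translation":[0,-1,0],"dr":[0,0,0],"jaw":0},{"translation":[0,-1,0],"dr":[0,0,0],"jaw":0},{"translation":[0,-1,0],"dr":[0,0,0],"jaw":0},{"translation":[0,-0.5,0],"dr":[0,0,0],"jaw":0},{"translation":[0,0,0],"dr":[0,0,0],"jaw":0},{"translation":[0,0,0],"dr":[0,0,0],"jaw":0},{"translation":[0,0,0],"dr":[0,0,0],"jaw":0},{"translation":[0,0,0],"dr":[0,0,0],"jaw":0},{"translation":[0,0,0],"dr":[0,0,0],"jaw":0}])

```text
time_s: 48.57
position: [0.467, -0.0079, 0.1773]
tcp_rot: [[0.09, 0.996, 0.001], [0.996, -0.09, -0.0], [-0.0, 0.001, -1.0]]
force: [-0.1, -0.4, -0.0]
opening: 0.996
```

Run:
```python
from h import *
go(.6,0,.2)
for n in("side","top"):
    s,d=capture(n)
    save(s[:,:,::-1],f"f_{n}.png",(180,60,380,210+150*(n=="side")) if n=="side" else (60,100,460,260),2 if n=="top" else 2)
    if n=="side": save(s[:,:,::-1],"f2.png",(230,90,390,290),3)
    for z in(.07,.104,.044): print();tops(n,d,z,.004)
print(read_state()["qvel"].round(2))
```

```text
t 48.57 pos [ 0.467  -0.0079  0.1773] yaw -5.18 F [-0.1 -0.4 -0. ] op 0.996
units [ 0.794  5.272 -0.903]

side 0.07 [291. 131.] 17 mean [0.6299 0.1887 0.0688] circ [0.6294 0.1911] 0.0119
side 0.07 [317. 220.] 229 mean [ 0.6107 -0.1849  0.0693] circ [ 0.6114 -0.1841] 0.0262
side 0.07 [323. 244.] 266 mean [ 0.6038 -0.2628  0.0695] circ [ 0.6033 -0.2616] 0.0268
side 0.07 [331. 305.] 46 mean [ 0.5713 -0.4257  0.07  ] circ [ 0.5675 -0.4344] 0.026

side 0.104 [293. 121.] 37 mean [0.6382 0.1991 0.1033] circ [0.6354 0.2013] 0.0165

side 0.044 [278.  93.] 177 mean [0.6435 0.4436 0.0441] circ [0.6372 0.4545] 0.059
side 0.044 [291. 138.] 27 mean [0.6308 0.1852 0.0441] circ [0.6328 0.1935] 0.0204
side 0.044 [251. 140.] 15 mean [0.4972 0.2042 0.0433] circ [0.4983 0.2077] 0.0104
side 0.044 [211. 154.] 14 mean [0.3586 0.1631 0.0441] circ [0.3602 0.1629] 0.0121
side 0.044 [298. 171.] 51 mean [0.6148 0.031  0.0434] circ [0.6152 0.0322] 0.0152
side 0.044 [303. 183.] 56 mean [ 0.615  -0.0222  0.0432] circ [ 0.6156 -0.0222] 0.0147
side 0.044 [314. 232.] 30 mean [ 0.6001 -0.2021  0.0434] circ [ 0.6034 -0
[... 2446 characters left out ...]
.] 10 mean [ 0.6142 -0.7038  0.0414] circ [ 0.615  -0.7044] 0.0058
top 0.044 [502. 159.] 15 mean [ 0.6107 -0.6809  0.0424] circ [ 0.6092 -0.6803] 0.0082
top 0.044 [500. 162.] 10 mean [ 0.6025 -0.6741  0.0414] circ [ 0.6024 -0.6755] 0.0058
top 0.044 [508. 165.] 30 mean [ 0.5961 -0.6974  0.0422] circ [ 0.5955 -0.6975] 0.0116
top 0.044 [428. 171.] 12 mean [ 0.5769 -0.4708  0.0443] circ [ 0.5776 -0.4707] 0.0089
top 0.044 [429. 180.] 15 mean [ 0.5517 -0.4737  0.0442] circ [ 0.5529 -0.4731] 0.0104
top 0.044 [184. 201.] 12 mean [0.4888 0.207  0.0421] circ [0.4904 0.2074] 0.009
top 0.044 [488. 265.] 21 mean [ 0.3161 -0.6319  0.0436] circ [ 0.317  -0.6325] 0.0156
[-0.03 -0.01  0.49 -0.03  0.05  0.02]
```

View pics/f2.png

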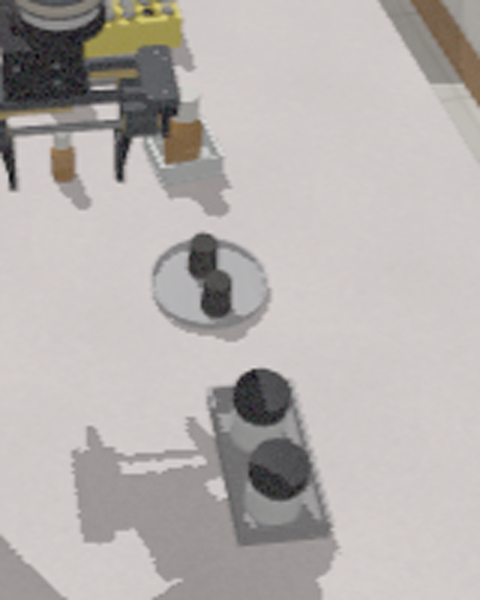

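View pics/f_top.png

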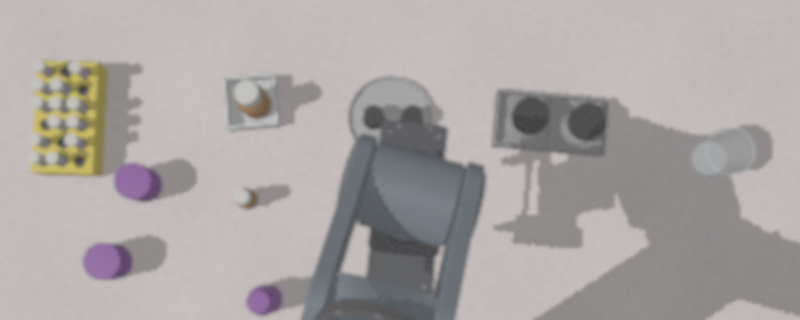

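View pics/f_side.png

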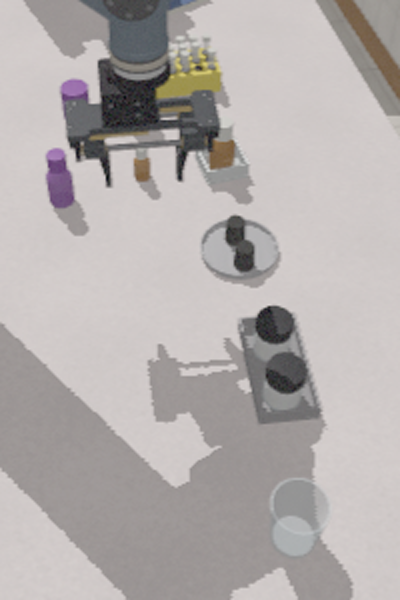

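All five objects are in place in both views, at the right heights. The beaker, rack and look-alikes have not moved, and the arm is clear. Handing in.

```bash
python3 -c "
from rig import *
print(hand_in())"
```

```text
the job is handed in; nothing more can be done
None
```

The job is done and handed in at about 48.7 s of the 144 s allowed. I put the two jars in the carrier bays first, then the large amber bottle in the square holder, then both bungs, wide end down, in the dish. Each piece was lowered in small steps until a contact force of 2–5 N showed, then released.

**Last checks:** Both cameras show all five pieces upright and let go. Their tops measure as expected: jars about 0.070 m, bottle about 0.104 m, bungs about 0.044 m. Every piece sits within a few millimetres of where I aimed. The beaker, rack, purple look-alikes and small amber bottle look unmoved, and the arm stands clear.

**One disagreement:** The fingertips were about 28 mm higher than the interface text implies, roughly 20 mm behind the reported TCP instead of 8 mm ahead. The side camera's depth showed it. Going down to TCP z = 0.003 m around a jar without touching anything confirmed it, and I set all grasp heights from that.

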